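# Chock a copper tube on a sloping tile for soldering

## Robot

A 6-joint arm with a two-finger parallel gripper is mounted at the origin on the work surface. World frame = base frame: x ahead of the robot, y to its left, z up, the work surface at z = 0. Lengths are in m, angles in rad, forces in N, time in s.
With the tool pointing down it reaches from about 0.35 to 0.975 m from the base axis. Payload 4.9 kg.
Tool frame: the origin (TCP) lies between the finger pads; the fingertips stand 17 mm ahead of it and the grasp point (between the pads) lies 2 mm behind it; z points along the fingers, y is the direction in which the jaws open and shut (so a half turn about z gives the same grasp; the last joint's range is limited). The gripper opens to 85 mm and grips with 20 to 120 N. Pads are 22 mm wide; open, the fingers measure 114 mm over their backs; the gripper's body (76 mm by 85 mm) begins 54 mm behind the grasp point. The pads swing forward as they close: fully open they stand 13 mm farther back than shut.
Start: joints at [-1.238, 0.053, 1.613, -0, 1.476, -0.119], TCP at [0.273, -0.562, 0.248] pointing down, gripper open.
Joint ranges: [-3.01, 3.01], [-1.01, 2.22], [0.06, 2.58], [-1.02, 4.17], [0.09, 2.62], [-3.14, 3.14]. Speed limits (rad/s): [2.57, 2.57, 3.14, 3.14, 3.14, 3.14].

## Interface

Orientations are given as a unit quaternion [w, x, y, z].
In Python, from plant import state, grab_frame, camera_model, job_done, find_in, silhouettes, landmark_of gives the robot as it stands.
- The arm moves only by the shell command python3 -m crank 'ROWS'. ROWS is JSON, a list of rows, each an object with "angular": the turn, a rotation vector about the tool's x, y, z each as a share of 5 degrees, from -1 to 1, a list of three; "delta_pos": the shift along the tool's x, y, z each as a share of 3 cm, from -1 to 1, a list of three; "gripper": the opening, from 0 (shut) to 1 (fully open). In form: [{"angular": [ax, ay, az], "delta_pos": [tx, ty, tz], "gripper": gripper}, ...]. A call has 1 to 12 rows; each row shifts and turns the commanded pose from where the row before left it, along the tool's axes as they then stand; what a row does not reach is not made up. A row lasts 1/8 s, in which the tool goes at most 62.5 mm and 10.7 degrees, less where a joint would pass 70% of its speed; a pose out of reach is approached as far as the arm can. A call with a number of a shift or a turn outside -1 to 1 is refused whole. A call with a gripper value outside its range is refused whole. The fingers move at their own pace and stop on an object; the grip force is fixed at half the most. Time passes only in rows, so rows that do not move let the fingers close. It gives the time, the measured TCP pose, the force and the opening at its end, in the units of the state.
- state(): the state, without advancing time (a new reading comes with each control period).
- grab_frame(name): name is "scene" or "top" or "wrist"; returns the picture (400x640x3 uint8, red, green, blue); there is no depth.
- camera_model(name): a dict with "camera_matrix" (3x3 intrinsics, pixels), "rvec" (rotation vector, rad) and "tvec" (3), from world to camera coordinates, as OpenCV has them; the wrist camera has in their place "mount" (4x4, takes a point from camera to tool coordinates, whose origin is the TCP and whose axes are the flange's). Camera axes: x right, y down, z forward; pixel columns grow to the right and rows downward; lengths in m; the calibration is good to about 2 mm. A picture is of the moment at which its call begins: read the wrist's pose just before it. camera_model takes no time and is no camera call.
- job_done(): hands the job in, once; it reports no verdict.
Trained networks look in the newest picture that a camera, given by its name, has taken for a name from the list of things; names that differ only in an ending like _2 or _b are one class to them, and where a whole thing is asked for, a point or a joint stands for the part that bears it (a point fixed in the world has none). Each returns a list of dicts, best first, with "conf" (0 to 1); they miss things now and then, are a little off and sometimes report something else, mostly with a low value. They report only what shows in the picture. A call takes as long as a camera call. They do not tell look-alikes from the thing itself.
- find_in(camera, target): "bbox" ([left, top, right, bottom] in pixels, round what is visible of it).
- silhouettes(camera, target): "mask" (400x640 bool, what is visible of it) and "bbox" ([left, top, right, bottom] in pixels, round what is visible of it).
- landmark_of(camera, target): "pixel" ([column, row] in pixels: a listed point, or the origin of a listed thing).
The state is a dict: "time": time; "joint_pos": joint angles; "joint_vel": joint speeds; "joint_efforts": joint torques, N m; "tool_pos": TCP position; "tool_rot": TCP orientation; "contact_force": force on the tool from outside, world axes, zero at the start; "ft_torque": the same for the moment, N m; "gripper_width": opening from 0.0 (shut) to 1.0 (fully open).
Only numpy, scipy, OpenCV 4.12 (cv2) and the standard library are available. Lean on these libraries where they do the work, as an engineer would, in place of code of your own. Each camera call takes 0.05 s, during which the arm holds its last target.

## Task

Make the copper tube ready for soldering on the sloping ceramic tile: first set the two fireclay wedges on the tile, thin edges facing uphill, then lay the tube level across the middle of the tile with its low side up against both thin edges, one wedge near each end. The tube rolls, so keep hold of it until it rests against the wedges, and only then let go, so that it stays put. Set things down rather than drop them, and leave the flux tin, tip cleaner, solder reel and screwdriver where they are.

Things in the scene. Friction and masses are not known exactly. Their poses are not given: they have to be found in the camera images.
- tile: White glazed tile, 250 x 250 mm, fixed in a grey steel rest (266 mm square) that slopes it 9 degrees; neither moves. Origin: middle of the upper face, 62 mm above the work surface. x points up the slope, y level across it, z square out of the face (tilted frame). The low edge (42 mm up) faces roughly towards the robot, the high edge (82 mm) away. Smooth, no lip. Place and yaw vary.
- tube: Copper tube, 35 mm outside diameter, 180 mm long, about 0.2 kg, lying on the work surface at the robot's left, pointing roughly away from the robot. Origin at its centre, 17.5 mm above what it lies on; x runs along the tube (both ways alike), y and z turn as it rolls. It rolls by itself on slopes over 5 degrees, so it runs off the tile unless held.
- tube_p (a point): The point on the tube's axis 60 mm from its centre towards the tube's +x.
- tube_m (a point): The point on the tube's axis 60 mm from its centre towards the tube's -x.
- wedge_a: Sand-coloured fireclay wedge, 70 mm long, 40 mm wide (sides parallel, upright), 30 mm high at the thick end, tapering evenly to a blunt 6 mm edge; 0.11 kg. Origin: centre of its flat underside; x towards the thin edge, z up. Lies at the robot's right. It slides if pushed hard (friction about 0.6). With the tube against it on the tile, tube centre and wedge origin are 48 mm apart along x.
- wedge_b: The second fireclay wedge, the same as wedge_a in all respects; either wedge may go at either end of the tube.
- flux_tin: Bystander: round steel flux tin with a green lid, 61 mm across, 25 mm high, standing among the wedges. Origin at the centre of its underside, z up.
- tip_cleaner: Bystander: black round cup full of brass wool, 62 mm across, about 45 mm high, standing among the wedges. Origin at the centre of its underside, z up.
- solder_reel: Bystander: blue reel of solder standing on its flange, 64 mm across, 50 mm high, at the robot's left beyond the tube. Origin at the centre of its underside, z up.
- screwdriver: Bystander: screwdriver with a green handle, 190 mm long, lying to the left of the tube. Origin near the middle of its length, on the underside; x runs along it towards the tip.
Things that resemble listed ones, but are neither listed nor needed, are in the scene too. Leave any red look-alike of the wedge_a alone. There is more than one size of the tube; the one meant has the size given above.

How it is judged:
On the way, in this order (a step that is already met when the one before it is completed fails the run):
1. both wedges lie flat on the tile, let go, before the tube comes to rest there (contact force between each of wedge_a, wedge_b and tile above 0.1 N and contact force between each of wedge_a, wedge_b and the fingers below 0.05 N and linear speed of each of wedge_a, wedge_b below 0.02 m/s and angle between the z axis of each of wedge_a, wedge_b and the z axis of tile, either way round below 0.15 rad and contact force between tube and tile below 0.01 N), for 0.2 s.
2. the tube, still held by the fingers, is up against both wedges, thin edges towards it, and bears on them (contact force between tube and the fingers above 0.5 N and (contact force between tube and wedge_a above 0.02 N or contact force between tube and wedge_b above 0.02 N) and (((x of tube_p in the frame of wedge_a between 0.035 and 0.052 m and y of tube_p in the frame of wedge_a between -0.03 and 0.03 m) and (x of tube_m in the frame of wedge_b between 0.035 and 0.052 m and y of tube_m in the frame of wedge_b between -0.03 and 0.03 m)) or ((x of tube_m in the frame of wedge_a between 0.035 and 0.052 m and y of tube_m in the frame of wedge_a between -0.03 and 0.03 m) and (x of tube_p in the frame of wedge_b between 0.035 and 0.052 m and y of tube_p in the frame of wedge_b between -0.03 and 0.03 m)))), for 0.1 s.
At the end, for the whole second after the job is handed in: Tube at rest on the tile, let go, centre within 45 mm of the tile's middle sideways, 50 mm below to 60 above it, within 11 degrees of level across, bearing on the wedges. Wedges flat on the tile, still, let go, thin edges within 4 mm of the tube, one each side, 30 to 90 mm from the tube's middle (linear speed of tube below 0.01 m/s and angular speed of tube below 0.3 rad/s and contact force between each of tube, wedge_a, wedge_b and tile above 0.1 N and (contact force between tube and wedge_a above 0.02 N or contact force between tube and wedge_b above 0.02 N) and x of tube in the frame of tile between -0.05 and 0.06 m and y of tube in the frame of tile between -0.045 and 0.045 m and angle between the x axis of tube and the y axis of tile, either way round below 0.2 rad and z of tube in the frame of tile between 0.012 and 0.023 m and contact force between each of wedge_a, wedge_b and the fingers below 0.05 N and linear speed of each of wedge_a, wedge_b below 0.02 m/s and angle between the z axis of each of wedge_a, wedge_b and the z axis of tile, either way round below 0.15 rad and (((x of tube_p in the frame of wedge_a between 0.035 and 0.052 m and y of tube_p in the frame of wedge_a between -0.03 and 0.03 m) and (x of tube_m in the frame of wedge_b between 0.035 and 0.052 m and y of tube_m in the frame of wedge_b between -0.03 and 0.03 m)) or ((x of tube_m in the frame of wedge_a between 0.035 and 0.052 m and y of tube_m in the frame of wedge_a between -0.03 and 0.03 m) and (x of tube_p in the frame of wedge_b between 0.035 and 0.052 m and y of tube_p in the frame of wedge_b between -0.03 and 0.03 m))) and contact force between tube and the fingers below 0.02 N); the robot touches nothing.
It fails at once if the tube runs free on the tile (faster than 0.09 m/s with no finger on it) (contact force between tube and tile above 0.02 N and contact force between tube and the fingers below 0.01 N and linear speed of tube above 0.09 m/s).
It fails at once if the tube or a wedge is dropped (falls from more than about 2 cm) ((contact force between tube and anything else below 0.01 N and linear speed of tube above 0.6 m/s) or (contact force between wedge_a and anything else below 0.01 N and linear speed of wedge_a above 0.6 m/s) or (contact force between wedge_b and anything else below 0.01 N and linear speed of wedge_b above 0.6 m/s)).
It fails at once if a bystander is shifted by more than 25 mm (distance of any of flux_tin, tip_cleaner, solder_reel, screwdriver from where it was at the start of the episode above 0.025 m).
It also fails if it takes over 67 s, if anything falls off the work surface, if the arm or the gripper's body presses on something with over 40 N, if the wrist force passes 120 N, or if a joint passes its speed limit or range.

## Working session

There is one attempt and no reset: what is moved stays moved. The work goes in short steps, Python scripts to look and compute and a shell command to move; the robot and the scene stay as the last step left them, time stands still between calls to the robot, and variables do not carry over. Pictures are saved under pics/ and viewed, and the job is handed in when it is done.

```bash
ls; mkdir -p pics; python3 - <<'E'
from plant import *
import cv2
print(state())
for n in("scene","top","wrist"):
    cv2.imwrite(f"pics/{n}0.png",grab_frame(n)[:,:,::-1]); print(n,camera_model(n))
E
```

```text
pics
{'time': 0.0, 'joint_pos': array([-1.23796585e+00,  5.33485019e-02,  1.61428112e+00,  1.61958446e-05,
        1.47597722e+00, -1.19005177e-01]), 'joint_vel': array([-0.00233834, -0.00021771, -0.00186819,  0.00072713,  0.00043164,
        0.00217805]), 'joint_efforts': array([ 4.65891062e-04, -3.93673682e+01, -3.70177889e+01, -7.39309166e-05,
        7.07517276e-03,  2.98202082e-06]), 'tool_pos': array([ 0.27269763, -0.56172998,  0.24707585]), 'tool_rot': array([-1.00220489e-03,  9.74588603e-01,  2.24000093e-01, -9.94514437e-05]), 'contact_force': array([ 0.49287001,  0.59776549, -0.15590105]), 'ft_torque': array([ 0.03051736,  0.00167983, -0.02296778]), 'gripper_width': 0.9980921881594805}
scene {'camera_matrix': array([[421.27634982,   0.        , 322.1341975 ],
       [  0.        , 421.27634982, 204.3958318 ],
       [  0.        ,   0.        ,   1.        ]]), 'rvec': array([ 2.44572283,  0.68604067, -0.22096778]), 'tvec': array([-0.44316386, -0.16350967,  1.54639151])}
top {'camera_matrix': array([[399.82488652,   0.        , 312.22977693],
       [  0.        , 399.82488652, 203.94617218],
       [  0.        ,   0.        ,   1.        ]]), 'rvec': array([ 2.15984161, -2.17406353,  0.10287889]), 'tvec': array([0.05109113, 0.50872511, 1.0380687 ])}
wrist {'camera_matrix': array([[310.39188372,   0.        , 321.92703229],
       [  0.        , 310.39188372, 196.67813726],
       [  0.        ,   0.        ,   1.        ]]), 'mount': array([[-5.09291579e-05, -9.58995332e-01, -2.83421859e-01,
         7.40302906e-02],
       [ 9.99999996e-01, -2.61931804e-05, -9.10657351e-05,
        -8.24743331e-04],
       [ 7.99078950e-05, -2.83421862e-01,  9.58995329e-01,
        -1.25405841e-01],
       [ 0.00000000e+00,  0.00000000e+00,  0.00000000e+00,
         1.00000000e+00]])}
```

View pics/top0.png

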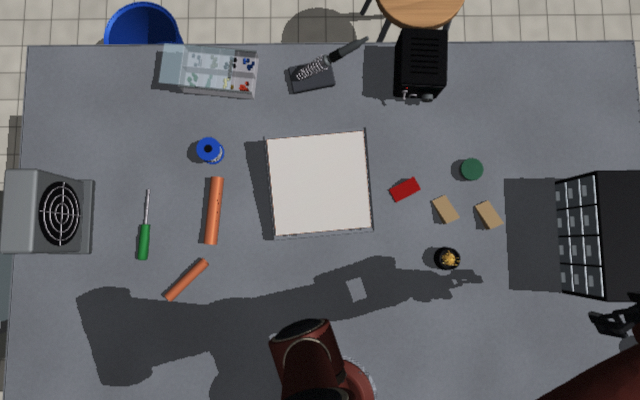

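View pics/scene0.png

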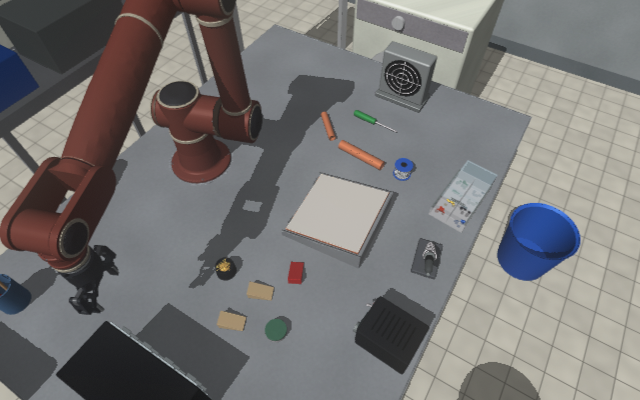

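View pics/wrist0.png

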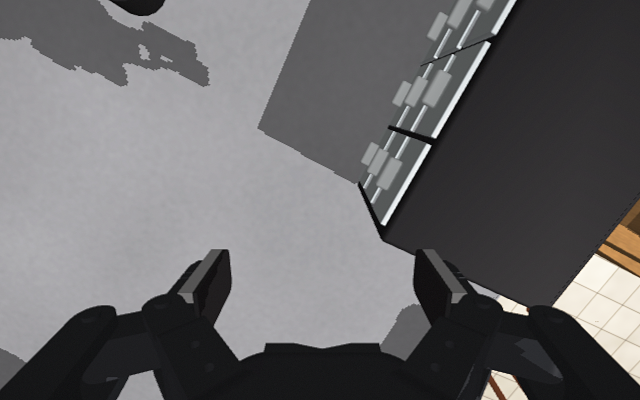

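```bash
cat > h.py <<'E'
from plant import *
import cv2, numpy as np
from scipy.spatial.transform import Rotation as R
from scipy.optimize import minimize
def Rq(q): return R.from_quat([q[1],q[2],q[3],q[0]])
def cam(name,st=None):
    m=camera_model(name);K=m["camera_matrix"]
    if name=="wrist":
        st=st or state(); T=np.eye(4);T[:3,:3]=Rq(st["tool_rot"]).as_matrix();T[:3,3]=st["tool_pos"]
        W=np.linalg.inv(T@m["mount"]); return K,W[:3,:3],W[:3,3]
    return K,R.from_rotvec(np.ravel(m["rvec"])).as_matrix(),np.ravel(m["tvec"])
def proj(c,P):
    K,Rm,t=c; p=(np.atleast_2d(P)@Rm.T+t)@K.T; return p[:,:2]/p[:,2:]
def ray(c,px,z):
    K,Rm,t=c; o=-Rm.T@t; d=Rm.T@np.linalg.solve(K,np.r_[px,1.]); return o+d*(z-o[2])/d[2]
def wedge(x,y,yaw):
    h=[[-.035,-.02,0],[-.035,.02,0],[.035,-.02,0],[.035,.02,0],[-.035,-.02,.03],[-.035,.02,.03],[.035,-.02,.006],[.035,.02,.006]]
    return R.from_euler('z',yaw).apply(h)+[x,y,0]
def tubev(x,y,yaw,L=.18,r=.0175):
    a=np.linspace(0,2*np.pi,24); p=np.array([[s*L/2,r*np.cos(t),r+r*np.sin(t)] for s in(-1,1) for t in a])
    return R.from_euler('z',yaw).apply(p)+[x,y,0]
def tilepose(x,y,yaw): return R.from_euler('z',yaw)*R.from_euler('y',-np.radians(9)), np.array([x,y,.062])
def tilev(x,y,yaw):
    Rt,t=tilepose(x,y,yaw); return Rt.apply([[a*.125,b*.125,0] for a in(-1,1) for b in(-1,1)])+t
def hull(c,P):
    return cv2.convexHull(proj(c,P).astype(np.float32))
def iou(c,P,mask,S=4):
    h=hull(c,P)*S; m=np.zeros((400*S,640*S),np.uint8)
    x,y,w,hh=cv2.boundingRect(h.astype(np.int32)); 
    cv2.fillConvexPoly(m,np.round(h).astype(np.int32),1)
    mm=cv2.resize(mask.astype(np.uint8),None,fx=S,fy=S,interpolation=cv2.INTER_NEAREST)
    return (m&mm).sum()/max(1,(m|mm).sum())
def fit(fn,obs,x0,S=4):
    # obs: list of (cam,mask)
    f=lambda p:-sum(iou(c,fn(*p),m,S) for c,m in obs)
    sim=np.array([x0]+[np.add(x0,d) for d in([.012,0,0],[0,.012,0],[0,0,.25])])
    r=minimize(f,x0,method='Nelder-Mead',options=dict(initial_simplex=sim,xatol=2e-4,fatol=1e-4,maxiter=120))
    return r.x,-r.fun/len(obs)
E
python3 - <<'E'
from h import *
import pickle
out={}
for n in("top","scene"):
    grab_frame(n)
    for t in("wedge_a","tube","tile"):
        L=silhouettes(n,t); out[n,t]=L
        for d in L: print(n,t,round(d["conf"],2),np.round(d["bbox"]),d["mask"].sum())
pickle.dump(out,open("m0.pkl","wb")); print(state()["time"])
E
```

```text
top wedge_a 0.93 [393. 178. 419. 202.] 413
top wedge_a 0.75 [431. 194. 457. 227.] 474
top wedge_a 0.57 [474. 201. 505. 230.] 489
top tube 0.89 [204. 175. 225. 246.] 974
top tube 0.83 [165. 258. 207. 298.] 570
top tube 0.52 [478. 200. 506. 227.] 479
top tile 0.61 [270. 130. 372. 232.] 9366
scene wedge_a 0.88 [247. 283. 273. 303.] 385
scene wedge_a 0.87 [291. 259. 304. 284.] 284
scene wedge_a 0.82 [216. 310. 248. 331.] 446
scene tube 0.88 [340. 139. 384. 171.] 485
scene tube 0.75 [326. 113. 334. 139.] 177
scene tile 0.58 [289. 174. 385. 253.] 4967
0.55
```

```bash
python3 - <<'E'
from h import *
import pickle
o=pickle.load(open("m0.pkl","rb")); ct,cs=cam("top"),cam("scene")
T=lambda t,i:o["top",t][i]["mask"]; S=lambda t,i:o["scene",t][i]["mask"]
for nm,i,j in(("w1",1,0),("w2",2,2)):
    m=T("wedge_a",i); ys,xs=np.nonzero(m); p=ray(ct,[xs.mean(),ys.mean()],.01)
    best=[]
    for y0 in np.radians(np.arange(0,360,45)):
        best.append(fit(wedge,[(ct,m),(cs,S("wedge_a",j))],[p[0],p[1],y0]))
    best.sort(key=lambda b:-b[1])
    for b in best[:4]: print(nm,np.round(b[0],4),np.degrees(b[0][2])%360,round(b[1],4))
for nm,fn,t,y0,z in(("tube",tubev,"tube",0,.0175),("tile",tilev,"tile",0,.062)):
    m=T(t,0); ys,xs=np.nonzero(m); p=ray(ct,[xs.mean(),ys.mean()],z)
    for ob in ([(ct,m)],[(cs,S(t,0))],[(ct,m),(cs,S(t,0))]):
        b=fit(fn,ob,[p[0],p[1],y0],2); print(nm,np.round(b[0],4),np.degrees(b[0][2]),round(b[1],4))
E
```

```text
w1 [ 0.4963 -0.3083  0.4417] 25.307335668531874 0.9184
w1 [ 0.4962 -0.3079  0.4317] 24.73408940844288 0.9173
w1 [ 0.4961 -0.3081  6.7204] 25.051440773262073 0.9164
w1 [ 0.4959 -0.308   0.4304] 24.659799085299337 0.915
w2 [ 0.4793 -0.4235  0.3673] 21.046744333637236 0.915
w2 [ 0.4795 -0.4234  0.3819] 21.879808892442522 0.9141
w2 [ 0.4794 -0.4232  0.3619] 20.73663491243454 0.9132
w2 [ 0.4795 -0.4233  6.6894] 23.272480599902963 0.9129
tube [ 0.497   0.3113 -0.0636] -3.6446177311144914 0.9352
tube [ 0.496   0.312  -0.0833] -4.774726346979531 0.9348
tube [ 0.4967  0.3116 -0.0762] -4.365019554301333 0.9307
tile [0.5595 0.0292 0.0802] 4.593251393813414 0.9849
tile [0.5619 0.0275 0.0888] 5.086777325211647 0.9814
tile [0.5606 0.028  0.0818] 4.684573315001776 0.9788
```

```bash
cat >> h.py <<'E'
def down(psi,tilt=0,base=None):
    """tool pointing down, tool x at world yaw psi deg"""
    return R.from_euler('z',psi,degrees=True)*R.from_euler('x',180,degrees=True)
def ontile(psi_rel,tyaw):
    return R.from_euler('z',tyaw)*R.from_euler('y',-9,degrees=True)*R.from_euler('z',psi_rel,degrees=True)*R.from_euler('x',180,degrees=True)
def rows(p0,R0,p1,R1,n,g):
    dr=(R0.inv()*R1).as_rotvec()/n; p=np.array(p0,float);Rc=R0
    w=np.degrees(dr)/5
    seg=[]
    for i in range(n):
        d=Rc.inv().apply((np.array(p1)-p)/(n-i))/.03
        seg.append(d); p=p+Rc.apply(np.round(d,3)*.03); Rc=Rc*R.from_rotvec(np.radians(np.round(w,3)*5))
        print('{"angular":[%.3f,%.3f,%.3f],"delta_pos":[%.3f,%.3f,%.3f],"gripper":%g},'%(*w,*d,g))
    print("max",np.abs(seg).max(),np.abs(w).max(),"end",np.round(p,4))
def goto(p1,R1,n,g=1):
    s=state(); print("t",s["time"]); rows(s["tool_pos"],Rq(s["tool_rot"]),p1,R1,n,g)
E
python3 - <<'E'
from h import *
goto([.47,-.365,.22],down(23),10)
E
```

```text
t 0.55
{"angular":[-0.000,0.000,0.058],"delta_pos":[0.878,-0.305,0.094],"gripper":1},
{"angular":[-0.000,0.000,0.058],"delta_pos":[0.877,-0.309,0.094],"gripper":1},
{"angular":[-0.000,0.000,0.058],"delta_pos":[0.875,-0.314,0.094],"gripper":1},
{"angular":[-0.000,0.000,0.058],"delta_pos":[0.874,-0.318,0.094],"gripper":1},
{"angular":[-0.000,0.000,0.058],"delta_pos":[0.872,-0.322,0.095],"gripper":1},
{"angular":[-0.000,0.000,0.058],"delta_pos":[0.870,-0.327,0.094],"gripper":1},
{"angular":[-0.000,0.000,0.058],"delta_pos":[0.869,-0.331,0.095],"gripper":1},
{"angular":[-0.000,0.000,0.058],"delta_pos":[0.867,-0.336,0.094],"gripper":1},
{"angular":[-0.000,0.000,0.058],"delta_pos":[0.865,-0.340,0.095],"gripper":1},
{"angular":[-0.000,0.000,0.058],"delta_pos":[0.864,-0.344,0.094],"gripper":1},
max 0.8783691551272899 0.05769934530059895 end [ 0.47  -0.365  0.22 ]
```

```bash
python3 -m crank '[{"angular":[0,0,0.06],"delta_pos":[0.87,-0.32,0.095],"gripper":1},{"angular":[0,0,0.06],"delta_pos":[0.87,-0.32,0.095],"gripper":1},{"angular":[0,0,0.06],"delta_pos":[0.87,-0.32,0.095],"gripper":1},{"angular":[0,0,0.06],"delta_pos":[0.87,-0.32,0.095],"gripper":1},{"angular":[0,0,0.06],"delta_pos":[0.87,-0.32,0.095],"gripper":1},{"angular":[0,0,0.06],"delta_pos":[0.87,-0.33,0.095],"gripper":1},{"angular":[0,0,0.06],"delta_pos":[0.87,-0.33,0.095],"gripper":1},{"angular":[0,0,0.06],"delta_pos":[0.87,-0.33,0.095],"gripper":1},{"angular":[0,0,0.06],"delta_pos":[0.87,-0.33,0.095],"gripper":1},{"angular":[0,0,0.06],"delta_pos":[0.87,-0.34,0.095],"gripper":1},{"angular":[0,0,0],"delta_pos":[0,0,0],"gripper":1}]'
python3 - <<'E'
from h import *
import pickle
s=state(); im=grab_frame("wrist"); c=cam("wrist",s); cv2.imwrite("pics/w1.png",im[:,:,::-1])
L=silhouettes("wrist","wedge_a"); print(s["time"],s["tool_pos"])
pickle.dump((c,L),open("m1.pkl","wb"))
for d in L:
    m=d["mask"]; ys,xs=np.nonzero(m); p=ray(c,[xs.mean(),ys.mean()],.01); print(round(d["conf"],2),np.round(d["bbox"]),p)
    b=sorted([fit(wedge,[(c,m)],[p[0],p[1],y0],2) for y0 in np.radians([-160,-90,20,110])],key=lambda b:-b[1])
    for q in b: print(np.round(q[0],4),np.degrees(q[0][2])%360,round(q[1],4))
E
```

```text
time: 1.92
tool_pos: [0.4705, -0.3637, 0.2195]
tool_rot: [-0.0, 0.98, 0.2, -0.0]
contact_force: [-0.8, -0.5, -0.0]
gripper_width: 0.999
1.925 [ 0.47048916 -0.36371723  0.21954114]
0.94 [261.  95. 302. 170.] [ 0.49482325 -0.3042669   0.01      ]
[ 0.4959 -0.3047  0.4255] 24.37883416446408 0.9679
[ 0.4946 -0.3051 -2.7517] 202.34032423224684 0.9087
[ 0.4936 -0.3057 -2.8096] 199.0239626883719 0.9069
[ 0.494  -0.305   3.5061] 200.88359716784257 0.9042
0.78 [355. 156. 391. 223.] [ 0.47862706 -0.42053888  0.01      ]
[ 0.4802 -0.4195  0.4186] 23.98163683342229 0.9664
[ 0.4753 -0.4222  3.6235] 207.61001917819488 0.8565
[ 0.4761 -0.422  -2.6426] 208.58877034150518 0.8563
[ 0.4763 -0.4221 -2.6526] 208.01853630042467 0.8558
```

View pics/w1.png

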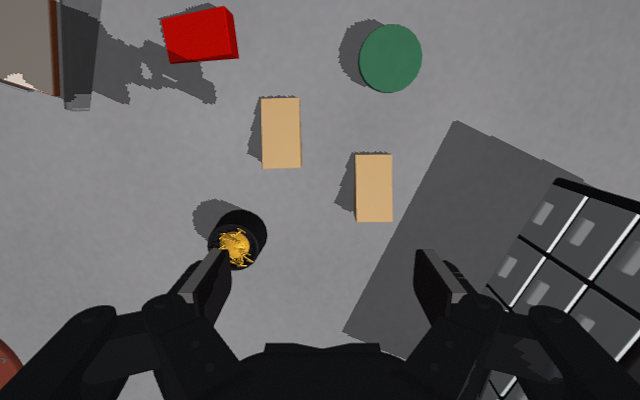

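```bash
python3 - <<'E'
from h import *
psi=24.4; d=down(psi); t=np.array([.4959,-.3047,0])+d.apply([-.008,0,0])
goto(t+[0,0,.11],d,4,.8)
rows(t+[0,0,.11],d,t+[0,0,.02],d,4,.8)
E
```

```text
t 2.025
{"angular":[0.001,0.001,-0.074],"delta_pos":[0.332,-0.376,0.915],"gripper":0.8},
{"angular":[0.001,0.001,-0.074],"delta_pos":[0.334,-0.374,0.915],"gripper":0.8},
{"angular":[0.001,0.001,-0.074],"delta_pos":[0.337,-0.372,0.916],"gripper":0.8},
{"angular":[0.001,0.001,-0.074],"delta_pos":[0.339,-0.370,0.915],"gripper":0.8},
max 0.9157135920860116 0.07427434549363424 end [ 0.4886 -0.308   0.11  ]
{"angular":[0.000,0.000,0.000],"delta_pos":[0.000,-0.000,0.750],"gripper":0.8},
{"angular":[0.000,0.000,0.000],"delta_pos":[0.000,-0.000,0.750],"gripper":0.8},
{"angular":[0.000,0.000,0.000],"delta_pos":[0.000,-0.000,0.750],"gripper":0.8},
{"angular":[0.000,0.000,0.000],"delta_pos":[0.000,-0.000,0.750],"gripper":0.8},
max 0.7500000000000001 0.0 end [ 0.4886 -0.308   0.02  ]
```

```bash
python3 -m crank '[{"angular":[0,0,-0.075],"delta_pos":[0.335,-0.375,0.915],"gripper":0.8},{"angular":[0,0,-0.075],"delta_pos":[0.335,-0.375,0.915],"gripper":0.8},{"angular":[0,0,-0.075],"delta_pos":[0.335,-0.37,0.915],"gripper":0.8},{"angular":[0,0,-0.075],"delta_pos":[0.335,-0.37,0.915],"gripper":0.8},{"angular":[0,0,0],"delta_pos":[0,0,0.75],"gripper":0.8},{"angular":[0,0,0],"delta_pos":[0,0,0.75],"gripper":0.8},{"angular":[0,0,0],"delta_pos":[0,0,0.75],"gripper":0.8},{"angular":[0,0,0],"delta_pos":[0,0,0.75],"gripper":0.8},{"angular":[0,0,0],"delta_pos":[0,0,0],"gripper":0.8}]'; python3 - <<'E'
from h import *
im=grab_frame("wrist"); cv2.imwrite("pics/w2.png",im[:,:,::-1])
E
```

```text
time: 3.15
tool_pos: [0.4869, -0.3077, 0.0181]
tool_rot: [-0.002, 0.978, 0.211, -0.001]
contact_force: [-0.1, -0.5, -0.3]
gripper_width: 0.799
```

View pics/w2.png

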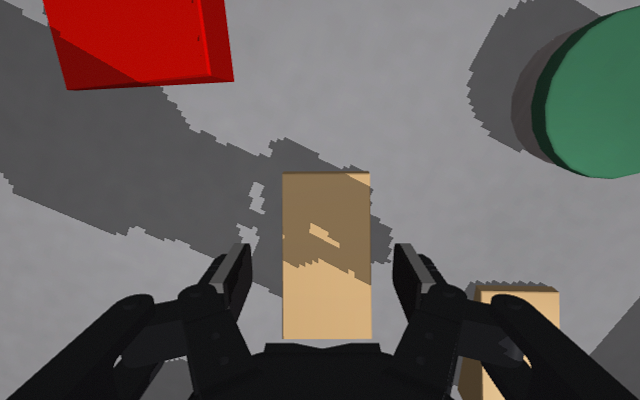

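```bash
python3 -m crank '[{"angular":[0,0,0],"delta_pos":[0,0,0],"gripper":0},{"angular":[0,0,0],"delta_pos":[0,0,0],"gripper":0},{"angular":[0,0,0],"delta_pos":[0,0,0],"gripper":0},{"angular":[0,0,0],"delta_pos":[0,0,0],"gripper":0}]'; python3 -m crank '[{"angular":[0,0,0],"delta_pos":[0,0,-0.3],"gripper":0},{"angular":[0,0,0],"delta_pos":[0,0,-1],"gripper":0},{"angular":[0,0,0],"delta_pos":[0,0,-1],"gripper":0},{"angular":[0,0,0],"delta_pos":[0,0,-1],"gripper":0},{"angular":[0,0,0],"delta_pos":[0,0,-1],"gripper":0},{"angular":[0,0,0],"delta_pos":[0,0,0],"gripper":0}]'
python3 - <<'E'
from h import *
s=state();im=grab_frame("wrist"); cv2.imwrite("pics/w3.png",im[:,:,::-1])
for d in silhouettes("wrist","wedge_a"): print(d["conf"],d["bbox"])
# predicted outline of wedge in tool frame: origin at tool x=+.008..., underside at tool z
c=cam("wrist",s); Rt=Rq(s["tool_rot"]); 
import numpy as np
w=wedge(0,0,0); w[:,2]*=-1; w[:,1]*=-1
for ox in(.006,.008,.010): print(ox,cv2.boundingRect(hull(c,Rt.apply(w+[ox,0,.0185])+s["tool_pos"])))
p=np.array(ontile(0,.0818).apply([0,0,0]))
E
```

```text
time: 3.7
tool_pos: [0.4899, -0.3089, 0.0219]
tool_rot: [0.001, 0.977, 0.211, 0.001]
contact_force: [-0.1, -0.7, 6.2]
gripper_width: 0.453
time: 4.45
tool_pos: [0.4901, -0.3089, 0.152]
tool_rot: [0.002, 0.977, 0.211, 0.002]
contact_force: [0.2, 0.4, -1.3]
gripper_width: 0.451
0.84 [280.9, 171.7, 367.6, 341.2]
0.74 [399.9, 210.1, 445.6, 291.8]
0.58 [183.0, 36.8, 274.2, 104.1]
0.006 (279, 177, 90, 169)
0.008 (278, 173, 91, 170)
0.01 (278, 169, 92, 170)
```

View pics/w3.png

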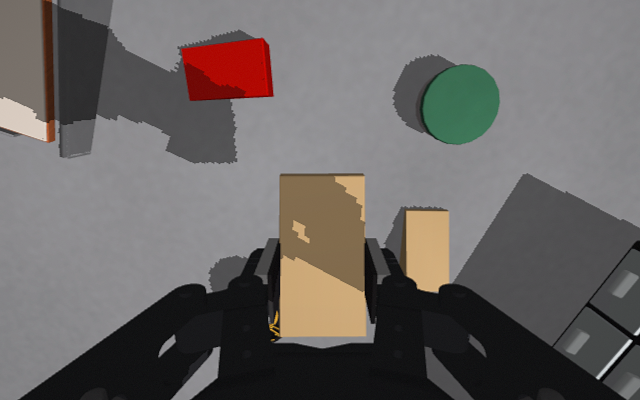

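```bash
cat >> h.py <<'E'
TY=.0818; TX=np.array([.5606,.028,.062])
def ot(x,y,z): return R.from_euler('z',TY).apply(R.from_euler('y',-9,degrees=True).apply([x,y,z]))+TX
E
python3 - <<'E'
from h import *
Rt=ontile(0,TY)
h=ot(-.046,.06,.075); print(h, ot(-.046,.06,.0225))
goto(h,Rt,15,0)
E
```

```text
[0.49872237 0.08312839 0.12888064] [0.50690772 0.08379945 0.077027  ]
t 4.55
{"angular":[-0.021,0.119,0.262],"delta_pos":[0.380,-0.781,0.043],"gripper":0},
{"angular":[-0.021,0.119,0.262],"delta_pos":[0.361,-0.789,0.046],"gripper":0},
{"angular":[-0.021,0.119,0.262],"delta_pos":[0.342,-0.798,0.048],"gripper":0},
{"angular":[-0.021,0.119,0.262],"delta_pos":[0.324,-0.805,0.050],"gripper":0},
{"angular":[-0.021,0.119,0.262],"delta_pos":[0.305,-0.812,0.052],"gripper":0},
{"angular":[-0.021,0.119,0.262],"delta_pos":[0.285,-0.819,0.053],"gripper":0},
{"angular":[-0.021,0.119,0.262],"delta_pos":[0.266,-0.826,0.054],"gripper":0},
{"angular":[-0.021,0.119,0.262],"delta_pos":[0.247,-0.832,0.056],"gripper":0},
{"angular":[-0.021,0.119,0.262],"delta_pos":[0.227,-0.837,0.057],"gripper":0},
{"angular":[-0.021,0.119,0.262],"delta_pos":[0.207,-0.842,0.057],"gripper":0},
{"angular":[-0.021,0.119,0.262],"delta_pos":[0.187,-0.847,0.058],"gripper":0},
{"angular":[-0.021,0.119,0.262],"delta_pos":[0.167,-0.851,0.058],"gripper":0},
{"angular":[-0.021,0.119,0.262],"delta_pos":[0.147,-0.855,0.058],"gripper":0},
{"angular":[-0.021,0.119,0.262],"delta_pos":[0.127,-0.858,0.058],"gripper":0},
{"angular":[-0.021,0.119,0.262],"delta_pos":[0.107,-0.861,0.057],"gripper":0},
max 0.8612658814182369 0.26214732234334637 end [0.4987 0.0831 0.1289]
```

```bash
python3 -m crank '[{"angular":[-0.02,0.12,0.26],"delta_pos":[0.38,-0.78,0.04],"gripper":0},{"angular":[-0.02,0.12,0.26],"delta_pos":[0.36,-0.79,0.045],"gripper":0},{"angular":[-0.02,0.12,0.26],"delta_pos":[0.34,-0.8,0.05],"gripper":0},{"angular":[-0.02,0.12,0.26],"delta_pos":[0.325,-0.805,0.05],"gripper":0},{"angular":[-0.02,0.12,0.26],"delta_pos":[0.305,-0.81,0.05],"gripper":0},{"angular":[-0.02,0.12,0.26],"delta_pos":[0.285,-0.82,0.055],"gripper":0},{"angular":[-0.02,0.12,0.26],"delta_pos":[0.265,-0.825,0.055],"gripper":0},{"angular":[-0.02,0.12,0.26],"delta_pos":[0.245,-0.83,0.055],"gripper":0},{"angular":[-0.02,0.12,0.26],"delta_pos":[0.225,-0.835,0.055],"gripper":0},{"angular":[-0.02,0.12,0.26],"delta_pos":[0.205,-0.84,0.055],"gripper":0},{"angular":[-0.02,0.12,0.26],"delta_pos":[0.185,-0.845,0.06],"gripper":0},{"angular":[-0.02,0.12,0.26],"delta_pos":[0.165,-0.85,0.06],"gripper":0}]'; python3 -m crank '[{"angular":[-0.02,0.12,0.26],"delta_pos":[0.145,-0.855,0.06],"gripper":0},{"angular":[-0.02,0.12,0.26],"delta_pos":[0.125,-0.86,0.06],"gripper":0},{"angular":[-0.02,0.12,0.26],"delta_pos":[0.105,-0.86,0.06],"gripper":0},{"angular":[0,0,0],"delta_pos":[0,0,0],"gripper":0}]'
python3 - <<'E'
from h import *
s=state();c=cam("wrist",s);im=grab_frame("wrist"); cv2.imwrite("pics/w4.png",im[:,:,::-1])
cv2.polylines(im,[hull(c,ot(0,0,0)*0+np.array([ot(a*.125,b*.125,0) for a in(-1,1) for b in(-1,1)])).astype(np.int32)],True,(255,0,0),1)
cv2.imwrite("pics/w4.png",im[:,:,::-1])
Rt=ontile(0,TY)
goto(ot(-.046,.06,.0235),Rt,3,0)
E
```

```text
time: 6.05
tool_pos: [0.4949, 0.0052, 0.1309]
tool_rot: [-0.004, 0.995, 0.076, 0.061]
contact_force: [0.1, -0.1, -0.1]
gripper_width: 0.452
time: 6.55
tool_pos: [0.4964, 0.0834, 0.127]
tool_rot: [-0.004, 0.996, 0.044, 0.077]
contact_force: [0.6, -0.9, -0.7]
gripper_width: 0.45
t 6.6
{"angular":[-0.005,0.010,0.017],"delta_pos":[0.025,-0.003,0.560],"gripper":0},
{"angular":[-0.005,0.010,0.017],"delta_pos":[0.024,-0.004,0.560],"gripper":0},
{"angular":[-0.005,0.010,0.017],"delta_pos":[0.023,-0.004,0.559],"gripper":0},
max 0.5597807536605397 0.01748360405820219 end [0.5067 0.0838 0.078 ]
```

View pics/w4.png

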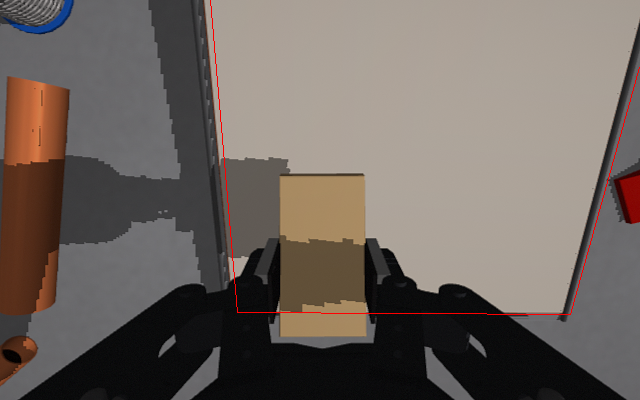

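```bash
python3 -m crank '[{"angular":[0,0.01,0.017],"delta_pos":[0.025,0,0.56],"gripper":0},{"angular":[0,0.01,0.017],"delta_pos":[0.025,0,0.56],"gripper":0},{"angular":[0,0.01,0.017],"delta_pos":[0.025,0,0.56],"gripper":0},{"angular":[0,0,0],"delta_pos":[0,0,0],"gripper":0}]';  python3 -m crank '[{"angular":[0,0,0],"delta_pos":[0,0,0.05],"gripper":0},{"angular":[0,0,0],"delta_pos":[0,0,0],"gripper":0}]'
```

```text
time: 7.1
tool_pos: [0.508, 0.0828, 0.0784]
tool_rot: [-0.004, 0.996, 0.04, 0.079]
contact_force: [0.1, -0.5, -0.9]
gripper_width: 0.448
time: 7.35
tool_pos: [0.5086, 0.0832, 0.0785]
tool_rot: [-0.004, 0.996, 0.04, 0.08]
contact_force: [-0.5, 0.3, -1.6]
gripper_width: 0.451
```

```bash
for i in 1 2; do python3 -m crank '[{"angular":[0,0,0],"delta_pos":[0,0,0.05],"gripper":0},{"angular":[0,0,0],"delta_pos":[0,0,0],"gripper":0}]'|tr '\n' ' '; echo; done; python3 - <<'E'
from h import *
s=state();c=cam("scene");im=grab_frame("scene"); cv2.imwrite("pics/s4.png",cv2.resize(im[150:290,240:420],None,fx=4,fy=4)[:,:,::-1])
E
```

```text
time: 7.6 tool_pos: [0.5089, 0.0833, 0.0773] tool_rot: [-0.004, 0.996, 0.04, 0.08] contact_force: [-0.0, -0.5, -0.2] gripper_width: 0.45 
time: 7.85 tool_pos: [0.5091, 0.0833, 0.077] tool_rot: [-0.004, 0.996, 0.04, 0.08] contact_force: [-7.4, -0.4, 8.8] gripper_width: 0.451
```

View pics/s4.png

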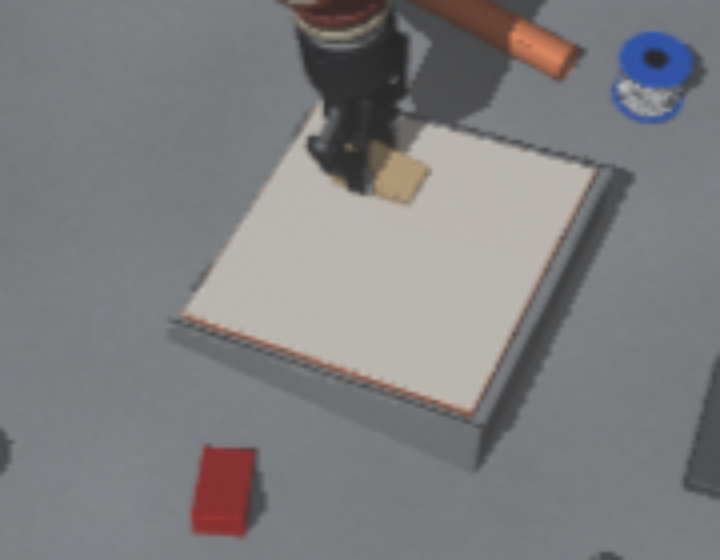

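```bash
python3 -m crank '[{"angular":[0,0,0],"delta_pos":[0,0,0],"gripper":0.5},{"angular":[0,0,0],"delta_pos":[0,0,0],"gripper":0.6},{"angular":[0,0,0],"delta_pos":[0,0,0],"gripper":0.8},{"angular":[0,0,0],"delta_pos":[0,0,-0.5],"gripper":0.8},{"angular":[0,0,0],"delta_pos":[0,0,-1],"gripper":0.8},{"angular":[0,0,0],"delta_pos":[0,0,-1],"gripper":0.8},{"angular":[0,0,0],"delta_pos":[0,0,-0.5],"gripper":0.8}]'
python3 - <<'E'
from h import *
s=state();c=cam("wrist",s);im=grab_frame("wrist"); cv2.imwrite("pics/w5.png",im[:,:,::-1])
# contact TCP in tile frame
print(R.from_euler('y',9,degrees=True).apply(R.from_euler('z',-TY).apply(np.array([.5091,.0833,.077])-TX)))
L=silhouettes("wrist","wedge_a"); Rt=R.from_euler('z',TY)*R.from_euler('y',-9,degrees=True)
fn=lambda x,y,a:Rt.apply(wedge(x,y,a))+TX
for d in L: print(d["conf"],d["bbox"],fit(fn,[(c,d["mask"])],[-.038,.06,0],2))
T=silhouettes("wrist","tube")
for d in T: print(d["conf"],d["bbox"])
# next: wedge 2 
psi=24.; dd=down(psi); t=np.array([.4802,-.4195,0])+dd.apply([-.008,0,0])
goto(t+[0,0,.13],dd,20,.8)
E
```

```text
time: 8.78
tool_pos: [0.4957, 0.082, 0.1677]
tool_rot: [-0.004, 0.996, 0.04, 0.082]
contact_force: [0.0, 0.1, 0.8]
gripper_width: 0.799
[-0.04388648  0.05932309  0.02213791]
0.84 [574.4, 148.9, 639.2, 214.5] (array([-0.038,  0.06 ,  0.   ]), np.float64(0.0))
0.6 [295.9, 148.3, 349.7, 253.7] (array([-0.03678534,  0.06083799,  0.00375333]), np.float64(0.9578396252411132))
0.83 [43.0, 91.2, 103.2, 295.2]
0.83 [0.4, 314.7, 73.3, 390.8]
t 8.925
{"angular":[0.015,-0.093,-0.194],"delta_pos":[-0.113,0.836,0.040],"gripper":0.8},
{"angular":[0.015,-0.093,-0.194],"delta_pos":[-0.126,0.834,0.040],"gripper":0.8},
{"angular":[0.015,-0.093,-0.194],"delta_pos":[-0.140,0.831,0.040],"gripper":0.8},
{"angular":[0.015,-0.093,-0.194],"delta_pos":[-0.154,0.829,0.040],"gripper":0.8},
{"angular":[0.015,-0.093,-0.194],"delta_pos":[-0.167,0.826,0.041],"gripper":0.8},
{"angular":[0.015,-0.093,-0.194],"delta_pos":[-0.181,0.823,0.041],"gripper":0.8},
{"angular":[0.015,-0.093,-0.194],"delta_pos":[-0.195,0.820,0.041],"gripper":0.8},
{"angular":[0.015,-0.093,-0.194],"delta_pos":[-0.208,0.817,0.042],"gripper":0.8},

[... 356 characters left out ...]
194],"delta_pos":[-0.275,0.797,0.046],"gripper":0.8},
{"angular":[0.015,-0.093,-0.194],"delta_pos":[-0.288,0.792,0.048],"gripper":0.8},
{"angular":[0.015,-0.093,-0.194],"delta_pos":[-0.301,0.787,0.049],"gripper":0.8},
{"angular":[0.015,-0.093,-0.194],"delta_pos":[-0.314,0.782,0.051],"gripper":0.8},
{"angular":[0.015,-0.093,-0.194],"delta_pos":[-0.326,0.777,0.052],"gripper":0.8},
{"angular":[0.015,-0.093,-0.194],"delta_pos":[-0.339,0.771,0.054],"gripper":0.8},
{"angular":[0.015,-0.093,-0.194],"delta_pos":[-0.352,0.765,0.055],"gripper":0.8},
{"angular":[0.015,-0.093,-0.194],"delta_pos":[-0.364,0.759,0.058],"gripper":0.8},
max 0.8355669528816758 0.19368883577601342 end [ 0.4729 -0.4228  0.13  ]
```

View pics/w5.png

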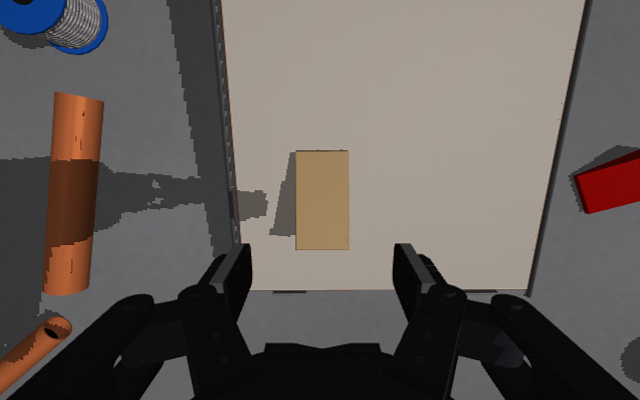

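```bash
python3 -m crank '[{"angular":[0.015,-0.093,-0.194],"delta_pos":[-0.115,0.835,0.04],"gripper":0.8},{"angular":[0.015,-0.093,-0.194],"delta_pos":[-0.125,0.835,0.04],"gripper":0.8},{"angular":[0.015,-0.093,-0.194],"delta_pos":[-0.14,0.83,0.04],"gripper":0.8},{"angular":[0.015,-0.093,-0.194],"delta_pos":[-0.155,0.83,0.04],"gripper":0.8},{"angular":[0.015,-0.093,-0.194],"delta_pos":[-0.165,0.825,0.04],"gripper":0.8},{"angular":[0.015,-0.093,-0.194],"delta_pos":[-0.18,0.825,0.04],"gripper":0.8},{"angular":[0.015,-0.093,-0.194],"delta_pos":[-0.195,0.82,0.04],"gripper":0.8},{"angular":[0.015,-0.093,-0.194],"delta_pos":[-0.21,0.815,0.04],"gripper":0.8},{"angular":[0.015,-0.093,-0.194],"delta_pos":[-0.22,0.815,0.045],"gripper":0.8},{"angular":[0.015,-0.093,-0.194],"delta_pos":[-0.235,0.81,0.045],"gripper":0.8}]'
python3 -m crank '[{"angular":[0.015,-0.093,-0.194],"delta_pos":[-0.25,0.805,0.045],"gripper":0.8},{"angular":[0.015,-0.093,-0.194],"delta_pos":[-0.26,0.8,0.045],"gripper":0.8},{"angular":[0.015,-0.093,-0.194],"delta_pos":[-0.275,0.795,0.045],"gripper":0.8},{"angular":[0.015,-0.093,-0.194],"delta_pos":[-0.29,0.79,0.05],"gripper":0.8},{"angular":[0.015,-0.093,-0.194],"delta_pos":[-0.3,0.785,0.05],"gripper":0.8},{"angular":[0.015,-0.093,-0.194],"delta_pos":[-0.315,0.78,0.05],"gripper":0.8},{"angular":[0.015,-0.093,-0.194],"delta_pos":[-0.325,0.775,0.05],"gripper":0.8},{"angular":[0.015,-0.093,-0.194],"delta_pos":[-0.34,0.77,0.055],"gripper":0.8},{"angular":[0.015,-0.093,-0.194],"delta_pos":[-0.35,0.765,0.055],"gripper":0.8},{"angular":[0.015,-0.093,-0.194],"delta_pos":[-0.365,0.76,0.06],"gripper":0.8},{"angular":[0,0,0],"delta_pos":[0,0,0],"gripper":0.8}]'
python3 - <<'E'
from h import *
s=state();c=cam("wrist",s);im=grab_frame("wrist"); cv2.imwrite("pics/w6.png",im[:,:,::-1])
L=silhouettes("wrist","wedge_a")
for d in L[:3]: print(d["conf"],d["bbox"],f:=fit(wedge,[(c,d["mask"])],[.4802,-.4195,.419],2)); 
x=max((fit(wedge,[(c,d["mask"])],[.4802,-.4195,.419],2) for d in L),key=lambda q:q[1])[0]
dd=down(np.degrees(x[2])); t=np.array([x[0],x[1],0])+dd.apply([-.008,0,0])
goto(t+[0,0,.0215],dd,5,.8)
E
```

```text
time: 10.18
tool_pos: [0.4827, -0.1708, 0.1448]
tool_rot: [-0.003, 0.991, 0.125, 0.038]
contact_force: [0.3, -0.5, -0.3]
gripper_width: 0.801
time: 11.55
tool_pos: [0.4715, -0.4229, 0.1269]
tool_rot: [-0.002, 0.978, 0.207, -0.002]
contact_force: [0.1, 1.1, -0.2]
gripper_width: 0.799
0.66 [299.3, 143.3, 349.7, 240.1] (array([ 0.4803677 , -0.41948252,  0.40948904]), np.float64(0.9721913236929922))
0.62 [27.0, 0.0, 129.3, 8.9] (array([ 0.4802, -0.4195,  0.419 ]), np.float64(0.0))
t 11.65
{"angular":[-0.009,0.007,0.022],"delta_pos":[0.006,0.013,0.706],"gripper":0.8},
{"angular":[-0.009,0.007,0.022],"delta_pos":[0.006,0.012,0.706],"gripper":0.8},
{"angular":[-0.009,0.007,0.022],"delta_pos":[0.006,0.012,0.706],"gripper":0.8},
{"angular":[-0.009,0.007,0.022],"delta_pos":[0.005,0.011,0.706],"gripper":0.8},
{"angular":[-0.009,0.007,0.022],"delta_pos":[0.005,0.011,0.706],"gripper":0.8},
max 0.7059889048857586 0.021760805430576326 end [ 0.473  -0.4227  0.0215]
```

View pics/w6.png

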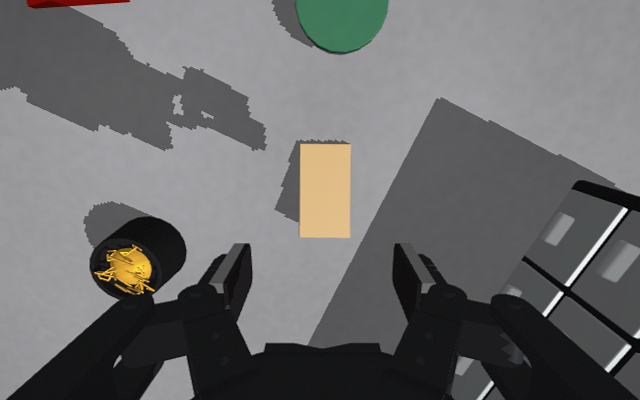

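```bash
python3 -m crank '[{"angular":[0,0,0.02],"delta_pos":[0.005,0.01,0.705],"gripper":0.8},{"angular":[0,0,0.02],"delta_pos":[0.005,0.01,0.705],"gripper":0.8},{"angular":[0,0,0.02],"delta_pos":[0.005,0.01,0.705],"gripper":0.8},{"angular":[0,0,0.02],"delta_pos":[0.005,0.01,0.705],"gripper":0.8},{"angular":[0,0,0.02],"delta_pos":[0.005,0.01,0.705],"gripper":0.8},{"angular":[0,0,0],"delta_pos":[0,0,0],"gripper":0.8}]'; python3 -m crank '[{"angular":[0,0,0],"delta_pos":[0,0,0],"gripper":0},{"angular":[0,0,0],"delta_pos":[0,0,0],"gripper":0},{"angular":[0,0,0],"delta_pos":[0,0,0],"gripper":0},{"angular":[0,0,0],"delta_pos":[0,0,0],"gripper":0}]'; python3 -m crank '[{"angular":[0,0,0],"delta_pos":[0,0,-0.3],"gripper":0},{"angular":[0,0,0],"delta_pos":[0,0,-1],"gripper":0},{"angular":[0,0,0],"delta_pos":[0,0,-1],"gripper":0},{"angular":[0,0,0],"delta_pos":[0,0,-1],"gripper":0},{"angular":[0,0,0],"delta_pos":[0,0,-1],"gripper":0},{"angular":[0,0,0],"delta_pos":[0,0,0],"gripper":0}]'
python3 - <<'E'
from h import *
s=state();c=cam("wrist",s);im=grab_frame("wrist"); cv2.imwrite("pics/w7.png",im[:,:,::-1])
L=silhouettes("wrist","wedge_a")
Rt=Rq(s["tool_rot"])
fl=np.array([1,-1,-1])
fn=lambda x,y,a:Rt.apply(wedge(x,y,a)*fl+[0,0,.0215])+s["tool_pos"]
for d in L[:3]: print(d["conf"],d["bbox"],fit(fn,[(c,d["mask"])],[.008,0,0],2))
h=ot(-.045,-.06,.075)
goto(h,ontile(0,TY),14,0)
E
```

```text
time: 12.4
tool_pos: [0.4721, -0.4221, 0.0203]
tool_rot: [-0.002, 0.979, 0.204, -0.002]
contact_force: [0.5, 0.4, -0.4]
gripper_width: 0.801
time: 12.9
tool_pos: [0.4742, -0.4244, 0.0249]
tool_rot: [0.001, 0.979, 0.204, -0.001]
contact_force: [-0.1, -0.6, 4.4]
gripper_width: 0.449
time: 13.65
tool_pos: [0.4747, -0.4246, 0.1553]
tool_rot: [0.002, 0.979, 0.204, 0.0]
contact_force: [0.9, -0.0, -1.8]
gripper_width: 0.447
0.8 [49.3, 0.0, 145.3, 25.9] (array([0.008, 0.   , 0.   ]), np.float64(0.0))
0.75 [279.5, 170.7, 366.6, 330.0] (array([ 0.00856938,  0.00020695, -0.0008925 ]), np.float64(0.911687997651001))
t 13.75
{"angular":[-0.023,0.130,0.269],"delta_pos":[0.447,-0.809,0.053],"gripper":0},
{"angular":[-0.023,0.130,0.269],"delta_pos":[0.427,-0.820,0.057],"gripper":0},
{"angular":[-0.023,0.130,0.269],"delta_pos":[0.407,-0.829,0.060],"gripper":0},
{"angular":[-0.023,0.130,0.269],"delta_pos":[0.387,-0.839,0.062],"gripper":0},
{"angular":[-0.023,0.130,0.269],"delta_pos":[0.366,-0.848,0.065],"gripper":0},
{"angular":[-0.023,0.130,0.269],"delta_pos":[0.346,-0.856,0.067],"gripper":0},
{"angular":[-0.023,0.130,0.269],"delta_pos":[0.325,-0.864,0.070],"gripper":0},
{"angular":[-0.023,0.130,0.269],"delta_pos":[0.303,-0.872,0.071],"gripper":0},
{"angular":[-0.023,0.130,0.269],"delta_pos":[0.282,-0.879,0.073],"gripper":0},
{"angular":[-0.023,0.130,0.269],"delta_pos":[0.260,-0.886,0.074],"gripper":0},
{"angular":[-0.023,0.130,0.269],"delta_pos":[0.239,-0.891,0.075],"gripper":0},
{"angular":[-0.023,0.130,0.269],"delta_pos":[0.217,-0.897,0.076],"gripper":0},
{"angular":[-0.023,0.130,0.269],"delta_pos":[0.195,-0.902,0.077],"gripper":0},
{"angular":[-0.023,0.130,0.269],"delta_pos":[0.173,-0.907,0.077],"gripper":0},
max 0.9068915993168986 0.2685853959198493 end [ 0.5095 -0.0364  0.129 ]
```

View pics/w7.png

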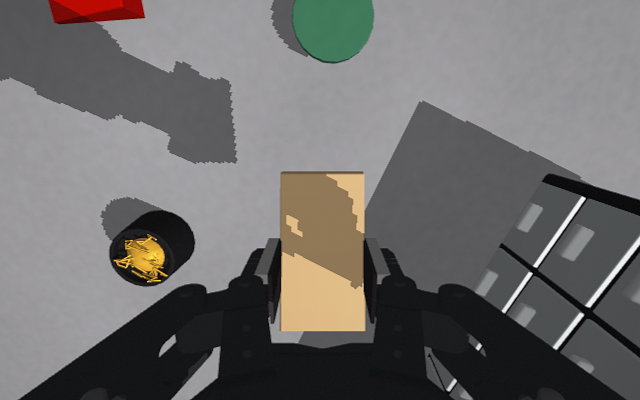

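```bash
python3 -m crank '[{"angular":[-0.023,0.13,0.269],"delta_pos":[0.445,-0.81,0.055],"gripper":0},{"angular":[-0.023,0.13,0.269],"delta_pos":[0.425,-0.82,0.055],"gripper":0},{"angular":[-0.023,0.13,0.269],"delta_pos":[0.405,-0.83,0.06],"gripper":0},{"angular":[-0.023,0.13,0.269],"delta_pos":[0.385,-0.84,0.06],"gripper":0},{"angular":[-0.023,0.13,0.269],"delta_pos":[0.365,-0.85,0.065],"gripper":0},{"angular":[-0.023,0.13,0.269],"delta_pos":[0.345,-0.855,0.065],"gripper":0},{"angular":[-0.023,0.13,0.269],"delta_pos":[0.325,-0.865,0.07],"gripper":0},{"angular":[-0.023,0.13,0.269],"delta_pos":[0.305,-0.87,0.07],"gripper":0},{"angular":[-0.023,0.13,0.269],"delta_pos":[0.28,-0.88,0.075],"gripper":0},{"angular":[-0.023,0.13,0.269],"delta_pos":[0.26,-0.885,0.075],"gripper":0},{"angular":[-0.023,0.13,0.269],"delta_pos":[0.24,-0.89,0.075],"gripper":0},{"angular":[-0.023,0.13,0.269],"delta_pos":[0.215,-0.895,0.075],"gripper":0}]'; python3 -m crank '[{"angular":[-0.023,0.13,0.269],"delta_pos":[0.195,-0.9,0.075],"gripper":0},{"angular":[-0.023,0.13,0.269],"delta_pos":[0.175,-0.905,0.075],"gripper":0},{"angular":[0,0,0],"delta_pos":[0,0,0],"gripper":0}]'
python3 - <<'E'
from h import *
goto(ot(-.0445,-.06,.0255),ontile(0,TY),3,0)
E
```

```text
time: 15.25
tool_pos: [0.5029, -0.0909, 0.1303]
tool_rot: [-0.003, 0.996, 0.064, 0.066]
contact_force: [-0.4, 0.2, -1.4]
gripper_width: 0.451
time: 15.62
tool_pos: [0.5079, -0.0355, 0.1272]
tool_rot: [-0.003, 0.996, 0.042, 0.077]
contact_force: [-0.4, -0.2, -0.9]
gripper_width: 0.45
t 15.625
{"angular":[-0.001,0.014,0.009],"delta_pos":[0.028,0.012,0.532],"gripper":0},
{"angular":[-0.001,0.014,0.009],"delta_pos":[0.027,0.012,0.532],"gripper":0},
{"angular":[-0.001,0.014,0.009],"delta_pos":[0.026,0.012,0.532],"gripper":0},
max 0.5319283488487241 0.014167497608008695 end [ 0.5177 -0.0357  0.0802]
```

```bash
python3 -m crank '[{"angular":[0,0.014,0.01],"delta_pos":[0.027,0.01,0.53],"gripper":0},{"angular":[0,0.014,0.01],"delta_pos":[0.027,0.01,0.53],"gripper":0},{"angular":[0,0.014,0.01],"delta_pos":[0.027,0.01,0.53],"gripper":0},{"angular":[0,0,0],"delta_pos":[0,0,0],"gripper":0}]';  for i in 1 2 ; do python3 -m crank '[{"angular":[0,0,0],"delta_pos":[0,0,0.05],"gripper":0},{"angular":[0,0,0],"delta_pos":[0,0,0],"gripper":0}]'|tr '\n' ' '; echo; done
```

```text
time: 16.12
tool_pos: [0.5193, -0.0377, 0.0816]
tool_rot: [-0.003, 0.996, 0.039, 0.08]
contact_force: [-0.6, 0.2, -0.4]
gripper_width: 0.45
time: 16.38 tool_pos: [0.5198, -0.0374, 0.0816] tool_rot: [-0.003, 0.996, 0.039, 0.081] contact_force: [1.2, -0.4, -1.7] gripper_width: 0.448 
time: 16.62 tool_pos: [0.5204, -0.0373, 0.0805] tool_rot: [-0.002, 0.996, 0.039, 0.081] contact_force: [-1.5, -0.3, -0.5] gripper_width: 0.446
```

```bash
for i in 1 2 ; do python3 -m crank '[{"angular":[0,0,0],"delta_pos":[0,0,0.04],"gripper":0},{"angular":[0,0,0],"delta_pos":[0,0,0],"gripper":0}]'|tr '\n' ' '; echo; done
```

```text
time: 16.88 tool_pos: [0.5205, -0.0373, 0.0803] tool_rot: [-0.003, 0.996, 0.039, 0.08] contact_force: [-5.2, 0.6, 7.9] gripper_width: 0.45 
time: 17.12 tool_pos: [0.5206, -0.0373, 0.0803] tool_rot: [-0.003, 0.996, 0.04, 0.08] contact_force: [-10.8, -0.2, 16.5] gripper_width: 0.449
```

```bash
python3 -m crank '[{"angular":[0,0,0],"delta_pos":[0,0,-0.03],"gripper":0.5},{"angular":[0,0,0],"delta_pos":[0,0,0],"gripper":0.6},{"angular":[0,0,0],"delta_pos":[0,0,0],"gripper":0.8},{"angular":[0,0,0],"delta_pos":[0,0,-0.5],"gripper":0.8},{"angular":[0,0,0],"delta_pos":[0,0,-1],"gripper":0.8},{"angular":[0,0,0],"delta_pos":[0,0,-1],"gripper":0.8},{"angular":[0,0,0],"delta_pos":[0,0,-1],"gripper":0.8},{"angular":[0,0,0],"delta_pos":[0,0,0],"gripper":0.8}]'
python3 - <<'E'
from h import *
s=state();c=cam("wrist",s);im=grab_frame("wrist"); cv2.imwrite("pics/w8.png",im[:,:,::-1])
L=silhouettes("wrist","wedge_a"); Rt=R.from_euler('z',TY)*R.from_euler('y',-9,degrees=True)
fn=lambda x,y,a:Rt.apply(wedge(x,y,a))+TX
for d in L:
  for y in(.06,-.06):
    f=fit(fn,[(c,d["mask"])],[-.038,y,0],2)
    if f[1]>.3: print(d["conf"],d["bbox"],f)
goto([.4967,.3115,.14],down(-4.4),14,.85)
E
```

```text
time: 18.12
tool_pos: [0.5054, -0.039, 0.1867]
tool_rot: [-0.001, 0.996, 0.039, 0.084]
contact_force: [0.9, -0.7, -0.0]
gripper_width: 0.799
0.78 [145.7, 148.4, 207.2, 246.0] (array([-0.03636898,  0.06068475, -0.00670343]), np.float64(0.979135893648449))
0.6 [297.9, 147.1, 345.9, 238.3] (array([-0.03389999, -0.06049009, -0.00242625]), np.float64(0.9755993150684932))
t 18.225
{"angular":[-0.009,-0.133,0.127],"delta_pos":[0.032,-0.832,0.107],"gripper":0.85},
{"angular":[-0.009,-0.133,0.127],"delta_pos":[0.024,-0.833,0.106],"gripper":0.85},
{"angular":[-0.009,-0.133,0.127],"delta_pos":[0.016,-0.833,0.105],"gripper":0.85},
{"angular":[-0.009,-0.133,0.127],"delta_pos":[0.008,-0.833,0.104],"gripper":0.85},
{"angular":[-0.009,-0.133,0.127],"delta_pos":[0.000,-0.833,0.104],"gripper":0.85},
{"angular":[-0.009,-0.133,0.127],"delta_pos":[-0.008,-0.833,0.103],"gripper":0.85},
{"angular":[-0.009,-0.133,0.127],"delta_pos":[-0.015,-0.833,0.102],"gripper":0.85},
{"angular":[-0.009,-0.133,0.127],"delta_pos":[-0.024,-0.833,0.102],"gripper":0.85},
{"angular":[-0.009,-0.133,0.127],"delta_pos":[-0.032,-0.833,0.102],"gripper":0.85},
{"angular":[-0.009,-0.133,0.127],"delta_pos":[-0.040,-0.833,0.101],"gripper":0.85},
{"angular":[-0.009,-0.133,0.127],"delta_pos":[-0.048,-0.832,0.101],"gripper":0.85},
{"angular":[-0.009,-0.133,0.127],"delta_pos":[-0.055,-0.832,0.101],"gripper":0.85},
{"angular":[-0.009,-0.133,0.127],"delta_pos":[-0.064,-0.831,0.101],"gripper":0.85},
{"angular":[-0.009,-0.133,0.127],"delta_pos":[-0.071,-0.830,0.102],"gripper":0.85},
max 0.8332302687357596 0.13260459360267546 end [0.4967 0.3115 0.14  ]
```

View pics/w8.png

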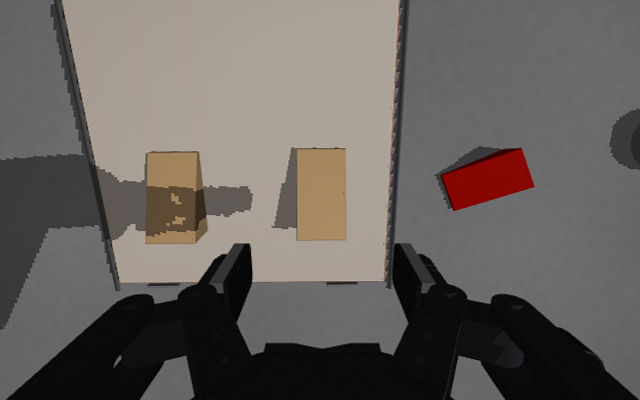

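```bash
python3 -m crank '[{"angular":[-0.009,-0.133,0.127],"delta_pos":[0.03,-0.832,0.105],"gripper":0.85},{"angular":[-0.009,-0.133,0.127],"delta_pos":[0.025,-0.832,0.105],"gripper":0.85},{"angular":[-0.009,-0.133,0.127],"delta_pos":[0.015,-0.832,0.105],"gripper":0.85},{"angular":[-0.009,-0.133,0.127],"delta_pos":[0.01,-0.832,0.105],"gripper":0.85},{"angular":[-0.009,-0.133,0.127],"delta_pos":[0,-0.832,0.105],"gripper":0.85},{"angular":[-0.009,-0.133,0.127],"delta_pos":[-0.01,-0.832,0.105],"gripper":0.85},{"angular":[-0.009,-0.133,0.127],"delta_pos":[-0.015,-0.832,0.1],"gripper":0.85},{"angular":[-0.009,-0.133,0.127],"delta_pos":[-0.025,-0.832,0.1],"gripper":0.85},{"angular":[-0.009,-0.133,0.127],"delta_pos":[-0.03,-0.832,0.1],"gripper":0.85},{"angular":[-0.009,-0.133,0.127],"delta_pos":[-0.04,-0.832,0.1],"gripper":0.85},{"angular":[-0.009,-0.133,0.127],"delta_pos":[-0.05,-0.832,0.1],"gripper":0.85},{"angular":[-0.009,-0.133,0.127],"delta_pos":[-0.055,-0.832,0.1],"gripper":0.85}]'; python3 -m crank '[{"angular":[-0.009,-0.133,0.127],"delta_pos":[-0.065,-0.83,0.1],"gripper":0.85},{"angular":[-0.009,-0.133,0.127],"delta_pos":[-0.07,-0.83,0.1],"gripper":0.85},{"angular":[0,0,0],"delta_pos":[0,0,0],"gripper":0.85}]'
python3 - <<'E'
from h import *
s=state();c=cam("wrist",s);im=grab_frame("wrist"); 
L=silhouettes("wrist","tube"); best=None
for d in L:
    f=fit(tubev,[(c,d["mask"])],[.4967,.3115,-.076],2)
    print(d["conf"],d["bbox"],f)
    if best is None or f[1]>best[1]: best=f
x=best[0]
cv2.polylines(im,[hull(c,tubev(*x)).astype(np.int32)],True,(0,255,0),1); cv2.imwrite("pics/w9.png",im[:,:,::-1])
dd=down(np.degrees(x[2]))
goto([x[0],x[1],.0235],dd,5,.85)
E
```

```text
time: 19.73
tool_pos: [0.4964, 0.2618, 0.1439]
tool_rot: [0.0, 1.0, -0.027, 0.009]
contact_force: [0.3, -0.5, -0.4]
gripper_width: 0.844
time: 20.1
tool_pos: [0.4955, 0.3118, 0.1379]
tool_rot: [0.001, 0.999, -0.037, -0.002]
contact_force: [-0.7, -0.5, -0.5]
gripper_width: 0.85
0.68 [297.4, 82.4, 344.1, 303.7] (array([ 0.49506613,  0.31596158, -0.09175369]), np.float64(0.9821843734489695))
0.6 [278.5, 318.7, 322.0, 346.8] (array([ 0.4967,  0.3115, -0.076 ]), np.float64(0.0))
t 20.2
{"angular":[0.004,0.007,0.036],"delta_pos":[-0.006,-0.036,0.768],"gripper":0.85},
{"angular":[0.004,0.007,0.036],"delta_pos":[-0.006,-0.036,0.768],"gripper":0.85},
{"angular":[0.004,0.007,0.036],"delta_pos":[-0.007,-0.036,0.768],"gripper":0.85},
{"angular":[0.004,0.007,0.036],"delta_pos":[-0.008,-0.035,0.768],"gripper":0.85},
{"angular":[0.004,0.007,0.036],"delta_pos":[-0.008,-0.036,0.768],"gripper":0.85},
max 0.7679573850931509 0.03567872216288641 end [0.4951 0.316  0.0235]
```

View pics/w9.png

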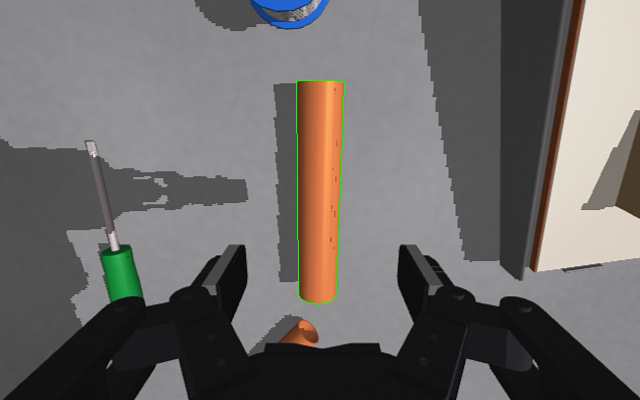

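```bash
python3 -m crank '[{"angular":[0.004,0.007,0.036],"delta_pos":[-0.007,-0.036,0.768],"gripper":0.85},{"angular":[0.004,0.007,0.036],"delta_pos":[-0.007,-0.036,0.768],"gripper":0.85},{"angular":[0.004,0.007,0.036],"delta_pos":[-0.007,-0.036,0.768],"gripper":0.85},{"angular":[0.004,0.007,0.036],"delta_pos":[-0.007,-0.036,0.768],"gripper":0.85},{"angular":[0.004,0.007,0.036],"delta_pos":[-0.007,-0.036,0.768],"gripper":0.85},{"angular":[0,0,0],"delta_pos":[0,0,0],"gripper":0.85}]'; python3 -m crank '[{"angular":[0,0,0],"delta_pos":[0,0,0],"gripper":0},{"angular":[0,0,0],"delta_pos":[0,0,0],"gripper":0},{"angular":[0,0,0],"delta_pos":[0,0,0],"gripper":0},{"angular":[0,0,0],"delta_pos":[0,0,0],"gripper":0},{"angular":[0,0,0],"delta_pos":[0,0,0],"gripper":0}]'; python3 - <<'E'
from h import *
s=state();im=grab_frame("wrist");cv2.imwrite("pics/w10.png",im[:,:,::-1])
E
```

```text
time: 20.95
tool_pos: [0.4942, 0.315, 0.0225]
tool_rot: [0.0, 0.999, -0.047, -0.001]
contact_force: [0.4, -0.2, 0.5]
gripper_width: 0.849
time: 21.58
tool_pos: [0.4973, 0.3171, 0.0268]
tool_rot: [-0.001, 0.999, -0.046, 0.002]
contact_force: [-0.6, -1.9, 6.1]
gripper_width: 0.385
```

View pics/w10.png

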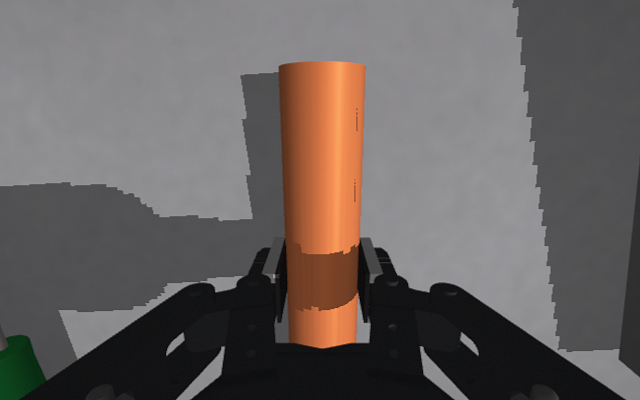

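```bash
python3 -m crank '[{"angular":[0,0,0],"delta_pos":[0,0,-0.3],"gripper":0},{"angular":[0,0,0],"delta_pos":[0,0,-1],"gripper":0},{"angular":[0,0,0],"delta_pos":[0,0,-1],"gripper":0},{"angular":[0,0,0],"delta_pos":[0,0,-1],"gripper":0},{"angular":[0,0,0],"delta_pos":[0,0,-1],"gripper":0},{"angular":[0,0,0],"delta_pos":[0,0,-1],"gripper":0},{"angular":[0,0,0],"delta_pos":[0,0,0],"gripper":0}]'; python3 - <<'E'
from h import *
s=state();im=grab_frame("wrist");cv2.imwrite("pics/w11.png",im[:,:,::-1])
c=cam("wrist",s);L=silhouettes("wrist","tube")
Rt=Rq(s["tool_rot"])
for dz in(.020,.023,.026):
  # tube in tool frame: x offset ox, y offset, yaw
  fn=lambda x,y,a:Rt.apply(tubev(x,y,a)*[1,-1,-1]+[0,0,dz])+s["tool_pos"]
  for d in L[:1]: print(dz,d["conf"],d["bbox"],fit(fn,[(c,d["mask"])],[0.,0,0],2))
print(s["joint_pos"],TY)
E
```

```text
time: 22.5
tool_pos: [0.497, 0.3173, 0.187]
tool_rot: [-0.002, 0.999, -0.046, 0.004]
contact_force: [-0.3, -0.6, -1.9]
gripper_width: 0.382
0.02 0.82 [275.9, 321.8, 289.2, 344.0] (array([-0.13083425,  0.03147534, -0.15106554]), np.float64(0.046752478177245156))
0.023 0.82 [275.9, 321.8, 289.2, 344.0] (array([-0.1337802 ,  0.03333103, -0.14860406]), np.float64(0.04775510204081632))
0.026 0.82 [275.9, 321.8, 289.2, 344.0] (array([-0.12572925,  0.06604478, -0.54926339]), np.float64(0.044115554290593426))
[4.41595066e-01 9.30137600e-03 1.76140361e+00 9.07611374e-04
 1.36241090e+00 2.10445179e+00] 0.0818
```

View pics/w11.png

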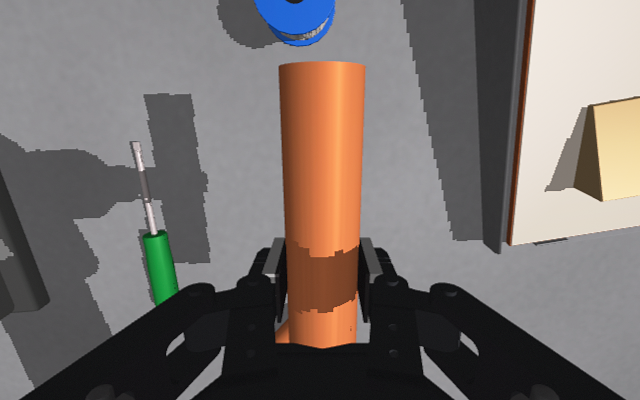

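```bash
python3 - <<'E'
from h import *
s=state();c=cam("wrist",s);Rt=Rq(s["tool_rot"])
for dz in(.020,.0235,.027):
  for ox in(-.003,0,.003):
    t=tubev(ox,0,0)*[1,-1,-1]+[0,0,dz]; p=proj(c,Rt.apply(t[24:])+s["tool_pos"]); print(dz,ox,p.min(0).round(1),p.max(0).round(1))
Rg=ontile(91.2,TY)
h=ot(.035,0,.10); print(h); goto(h,Rg,24,0)
E
```

```text
0.02 -0.003 [280.6  61.6] [372.6  72.3]
0.02 0 [280.3  51.6] [373.   64.9]
0.02 0.003 [280.   41.5] [373.4  57.4]
0.0235 -0.003 [281.7  63. ] [371.2  73.1]
0.0235 0 [281.5  53.3] [371.5  65.8]
0.0235 0.003 [281.2  43.5] [371.9  58.5]
0.027 -0.003 [282.8  64.3] [369.8  73.8]
0.027 0 [282.5  54.9] [370.2  66.8]
0.027 0.003 [282.3  45.5] [370.5  59.6]
[0.57946236 0.02954639 0.16624404]
t 22.6
{"angular":[-0.056,0.064,-0.841],"delta_pos":[0.153,0.386,0.023],"gripper":0},
{"angular":[-0.056,0.064,-0.841],"delta_pos":[0.125,0.396,0.025],"gripper":0},
{"angular":[-0.056,0.064,-0.841],"delta_pos":[0.095,0.404,0.028],"gripper":0},
{"angular":[-0.056,0.064,-0.841],"delta_pos":[0.065,0.410,0.030],"gripper":0},
{"angular":[-0.056,0.064,-0.841],"delta_pos":[0.035,0.413,0.033],"gripper":0},
{"angular":[-0.056,0.064,-0.841],"delta_pos":[0.004,0.414,0.035],"gripper":0},
{"angular":[-0.056,0.064,-0.841],"delta_pos":[-0.027,0.413,0.037],"gripper":0},
{"angular":[-0.056,0.064,-0.841],"delta_pos":[-0.057,0.410,0.039],"gripper":0},
{"angular":[-0.056,0.064,-0.841],"delta_pos":[-0.087,0.405,0.040],"grippe
[... 575 characters left out ...]
r":[-0.056,0.064,-0.841],"delta_pos":[-0.298,0.286,0.045],"gripper":0},
{"angular":[-0.056,0.064,-0.841],"delta_pos":[-0.318,0.264,0.045],"gripper":0},
{"angular":[-0.056,0.064,-0.841],"delta_pos":[-0.337,0.239,0.044],"gripper":0},
{"angular":[-0.056,0.064,-0.841],"delta_pos":[-0.354,0.214,0.044],"gripper":0},
{"angular":[-0.056,0.064,-0.841],"delta_pos":[-0.369,0.187,0.042],"gripper":0},
{"angular":[-0.056,0.064,-0.841],"delta_pos":[-0.382,0.159,0.041],"gripper":0},
{"angular":[-0.056,0.064,-0.841],"delta_pos":[-0.393,0.130,0.040],"gripper":0},
{"angular":[-0.056,0.064,-0.841],"delta_pos":[-0.402,0.101,0.038],"gripper":0},
max 0.4142541705705956 0.8412557458600987 end [0.5795 0.0295 0.1662]
```

```bash
python3 -m crank '[{"angular":[-0.056,0.064,-0.84],"delta_pos":[0.155,0.385,0.025],"gripper":0},{"angular":[-0.056,0.064,-0.84],"delta_pos":[0.125,0.395,0.025],"gripper":0},{"angular":[-0.056,0.064,-0.84],"delta_pos":[0.095,0.405,0.03],"gripper":0},{"angular":[-0.056,0.064,-0.84],"delta_pos":[0.065,0.41,0.03],"gripper":0},{"angular":[-0.056,0.064,-0.84],"delta_pos":[0.035,0.415,0.035],"gripper":0},{"angular":[-0.056,0.064,-0.84],"delta_pos":[0.005,0.415,0.035],"gripper":0},{"angular":[-0.056,0.064,-0.84],"delta_pos":[-0.025,0.415,0.035],"gripper":0},{"angular":[-0.056,0.064,-0.84],"delta_pos":[-0.055,0.41,0.04],"gripper":0},{"angular":[-0.056,0.064,-0.84],"delta_pos":[-0.085,0.405,0.04],"gripper":0},{"angular":[-0.056,0.064,-0.84],"delta_pos":[-0.115,0.395,0.04],"gripper":0},{"angular":[-0.056,0.064,-0.84],"delta_pos":[-0.145,0.385,0.045],"gripper":0},{"angular":[-0.056,0.064,-0.84],"delta_pos":[-0.175,0.375,0.045],"gripper":0}]'; python3 -m crank '[{"angular":[-0.056,0.064,-0.84],"delta_pos":[-0.2,0.36,0.045],"gripper":0},{"angular":[-0.056,0.064,-0.84],"delta_pos":[-0.225,0.345,0.045],"gripper":0},{"angular":[-0.056,0.064,-0.84],"delta_pos":[-0.25,0.325,0.045],"gripper":0},{"angular":[-0.056,0.064,-0.84],"delta_pos":[-0.275,0.31,0.045],"gripper":0},{"angular":[-0.056,0.064,-0.84],"delta_pos":[-0.3,0.285,0.045],"gripper":0},{"angular":[-0.056,0.064,-0.84],"delta_pos":[-0.32,0.265,0.045],"gripper":0},{"angular":[-0.056,0.064,-0.84],"delta_pos":[-0.335,0.24,0.045],"gripper":0},{"angular":[-0.056,0.064,-0.84],"delta_pos":[-0.355,0.215,0.045],"gripper":0},{"angular":[-0.056,0.064,-0.84],"delta_pos":[-0.37,0.185,0.04],"gripper":0},{"angular":[-0.056,0.064,-0.84],"delta_pos":[-0.38,0.16,0.04],"gripper":0},{"angular":[-0.056,0.064,-0.84],"delta_pos":[-0.395,0.13,0.04],"gripper":0},{"angular":[-0.056,0.064,-0.84],"delta_pos":[-0.4,0.1,0.04],"gripper":0}]'
python3 -m crank '[{"angular":[0,0,0],"delta_pos":[0,0,0],"gripper":0},{"angular":[0,0,0],"delta_pos":[0,0,0],"gripper":0}]'
python3 - <<'E'
from h import *
s=state();im=grab_frame("wrist");cv2.imwrite("pics/w12.png",im[:,:,::-1])
im=grab_frame("scene"); cv2.imwrite("pics/s12.png",cv2.resize(im[110:290,240:420],None,fx=3,fy=3)[:,:,::-1])
goto(ot(.026,.003,.032),ontile(91.2,TY),5,0)
E
```

```text
time: 24.1
tool_pos: [0.5366, 0.1725, 0.1724]
tool_rot: [0.029, 0.922, 0.385, 0.03]
contact_force: [0.5, -0.4, -1.6]
gripper_width: 0.385
time: 25.6
tool_pos: [0.5785, 0.0296, 0.1639]
tool_rot: [0.052, 0.668, 0.74, 0.056]
contact_force: [0.0, -0.7, -2.2]
gripper_width: 0.388
time: 25.85
tool_pos: [0.5792, 0.0302, 0.1655]
tool_rot: [0.053, 0.669, 0.739, 0.057]
contact_force: [0.4, 0.5, -2.5]
gripper_width: 0.384
t 25.95
{"angular":[-0.000,-0.001,-0.007],"delta_pos":[0.016,-0.061,0.454],"gripper":0},
{"angular":[-0.000,-0.001,-0.007],"delta_pos":[0.016,-0.062,0.453],"gripper":0},
{"angular":[-0.000,-0.001,-0.007],"delta_pos":[0.015,-0.061,0.454],"gripper":0},
{"angular":[-0.000,-0.001,-0.007],"delta_pos":[0.016,-0.062,0.453],"gripper":0},
{"angular":[-0.000,-0.001,-0.007],"delta_pos":[0.016,-0.061,0.454],"gripper":0},
max 0.4537703368681258 0.006735513879420754 end [0.581  0.0327 0.0977]
```

View pics/w12.png

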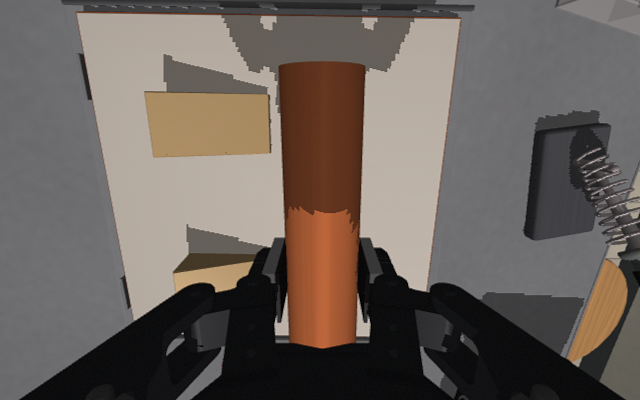

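View pics/s12.png

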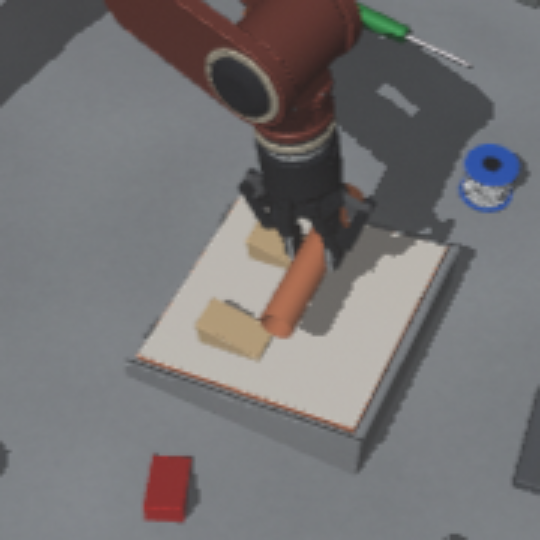

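```bash
python3 -m crank '[{"angular":[0,0,-0.007],"delta_pos":[0.016,-0.06,0.454],"gripper":0},{"angular":[0,0,-0.007],"delta_pos":[0.016,-0.06,0.454],"gripper":0},{"angular":[0,0,-0.007],"delta_pos":[0.016,-0.06,0.454],"gripper":0},{"angular":[0,0,-0.007],"delta_pos":[0.016,-0.06,0.454],"gripper":0},{"angular":[0,0,-0.007],"delta_pos":[0.016,-0.06,0.454],"gripper":0},{"angular":[0,0,0],"delta_pos":[0,0,0],"gripper":0}]'; for i in 1 2 ; do python3 -m crank '[{"angular":[0,0,0],"delta_pos":[0,0,0.05],"gripper":0},{"angular":[0,0,0],"delta_pos":[0,0,0],"gripper":0}]'|tr '\n' ' '; echo; done
```

```text
time: 26.7
tool_pos: [0.5805, 0.0323, 0.0963]
tool_rot: [0.053, 0.668, 0.74, 0.056]
contact_force: [1.2, 0.6, -1.3]
gripper_width: 0.386
time: 26.95 tool_pos: [0.5825, 0.0321, 0.0976] tool_rot: [0.055, 0.668, 0.74, 0.058] contact_force: [0.9, -0.7, -2.2] gripper_width: 0.387 
time: 27.2 tool_pos: [0.5823, 0.0322, 0.0956] tool_rot: [0.054, 0.668, 0.74, 0.058] contact_force: [-0.4, 0.2, -1.6] gripper_width: 0.384
```

```bash
cat > q.py <<'E'
from h import *
s=state()
print("tile TCP",R.from_euler('y',9,degrees=True).apply(R.from_euler('z',-TY).apply(s["tool_pos"]-TX)).round(4))
E
python3 q.py
for i in 1 2 ; do python3 -m crank '[{"angular":[0,0,0],"delta_pos":[0,0,0.05],"gripper":0},{"angular":[0,0,0],"delta_pos":[0,0,0],"gripper":0}]'|tr '\n' ' '; echo; done; python3 q.py
```

```text
tile TCP [0.0269 0.0024 0.0297]
time: 27.45 tool_pos: [0.5823, 0.0322, 0.0938] tool_rot: [0.054, 0.668, 0.74, 0.057] contact_force: [-0.0, -0.4, -2.5] gripper_width: 0.384 
time: 27.7 tool_pos: [0.5828, 0.0322, 0.093] tool_rot: [0.054, 0.668, 0.74, 0.057] contact_force: [-3.9, 0.0, 2.8] gripper_width: 0.389 
tile TCP [0.027  0.0024 0.0271]
```

```bash
python3 -m crank '[{"angular":[0,0,0],"delta_pos":[0,0,-0.02],"gripper":0},{"angular":[0,0,0],"delta_pos":[0,-0.1,0],"gripper":0},{"angular":[0,0,0],"delta_pos":[0,-0.1,0],"gripper":0},{"angular":[0,0,0],"delta_pos":[0,-0.1,0],"gripper":0},{"angular":[0,0,0],"delta_pos":[0,0,0],"gripper":0}]'; python3 q.py; for i in 1 2 3; do python3 -m crank '[{"angular":[0,0,0],"delta_pos":[0,-0.04,0],"gripper":0},{"angular":[0,0,0],"delta_pos":[0,0,0],"gripper":0}]'|grep -E "tool_pos|force"|tr '\n' ' '; python3 q.py; done
```

```text
time: 28.32
tool_pos: [0.5733, 0.0313, 0.0915]
tool_rot: [0.054, 0.668, 0.74, 0.057]
contact_force: [-0.7, -0.2, -0.3]
gripper_width: 0.386
tile TCP [0.0174 0.0023 0.0271]
tool_pos: [0.5725, 0.0312, 0.0914] contact_force: [0.5, -0.2, -0.9] tile TCP [0.0166 0.0023 0.0271]
tool_pos: [0.5713, 0.0311, 0.0912] contact_force: [-0.3, 0.4, -0.9] tile TCP [0.0154 0.0022 0.0271]
tool_pos: [0.5701, 0.031, 0.091] contact_force: [0.7, 0.7, -0.3] tile TCP [0.0141 0.0022 0.0271]
```

```bash
for i in 1 2 ; do python3 -m crank '[{"angular":[0,0,0],"delta_pos":[0,-0.03,0],"gripper":0},{"angular":[0,0,0],"delta_pos":[0,0,0],"gripper":0}]'|grep -E "tool_pos|force"|tr '\n' ' '; python3 q.py; done; python3 - <<'E'
from h import *
s=state();im=grab_frame("wrist");cv2.imwrite("pics/w13.png",im[:,:,::-1])
E
```

```text
tool_pos: [0.5692, 0.0309, 0.0909] contact_force: [0.1, -0.5, -0.2] tile TCP [0.0133 0.0022 0.0272]
tool_pos: [0.5684, 0.0308, 0.0908] contact_force: [-0.5, 0.3, -0.5] tile TCP [0.0124 0.0022 0.0272]
```

View pics/w13.png

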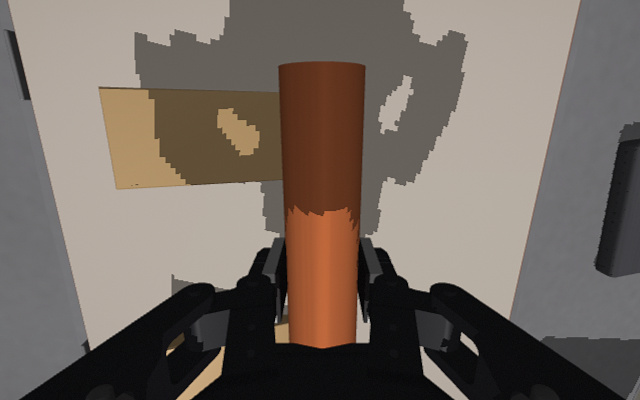

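```bash
for i in 1 2 3; do python3 -m crank '[{"angular":[0,0,0],"delta_pos":[0,-0.04,0],"gripper":0},{"angular":[0,0,0],"delta_pos":[0,0,0],"gripper":0}]'|grep -E "tool_pos|force"|tr '\n' ' '; python3 q.py;  python3 - <<'E'
from h import *
im=grab_frame("wrist");cv2.imwrite("pics/w14_%d.png"%round(state()["time"]*100),im[:,:,::-1])
L=silhouettes("wrist","wedge_a")
for d in L: print(d["conf"],d["bbox"])
E
done
```

```text
tool_pos: [0.5673, 0.0307, 0.0906] contact_force: [0.7, 0.9, -0.8] tile TCP [0.0113 0.0021 0.0272]
0.88 [102.1, 83.8, 282.8, 190.8]
0.73 [167.5, 315.2, 287.8, 399.8]
tool_pos: [0.5662, 0.0306, 0.0906] contact_force: [1.0, 1.2, -0.3] tile TCP [0.0102 0.0021 0.0273]
0.96 [103.8, 86.9, 283.8, 193.0]
0.56 [168.5, 313.7, 287.1, 399.3]
tool_pos: [0.565, 0.0304, 0.0904] contact_force: [1.1, -0.0, -0.2] tile TCP [0.0089 0.002  0.0273]
0.7 [101.3, 88.3, 285.9, 191.5]
0.69 [170.7, 316.2, 287.5, 399.6]
```

```bash
python3 - <<'E'
import cv2,glob,numpy as np
for f in ["pics/w13.png"]+sorted(glob.glob("pics/w14_*.png")):
    im=cv2.imread(f).astype(int); sat=im.max(2)-im.min(2)
    print(f,[ [int(np.argmax(sat[r,80:290]>45))+80 for r in (110,150,170)], [int(np.argmax(sat[r,150:300]>45))+150 for r in(355,365,375)]])
a=[cv2.imread(f)[:,80:380] for f in ["pics/w13.png",sorted(glob.glob("pics/w14_*.png"))[-1]]]
cv2.imwrite("pics/cmp.png",np.hstack(a))
E
```

```text
pics/w13.png [[103, 110, 113], [218, 208, 199]]
pics/w14_2992.png [[105, 112, 116], [218, 208, 199]]
pics/w14_3028.png [[105, 113, 116], [218, 208, 199]]
pics/w14_3062.png [[105, 113, 117], [218, 208, 199]]
```

View pics/cmp.png

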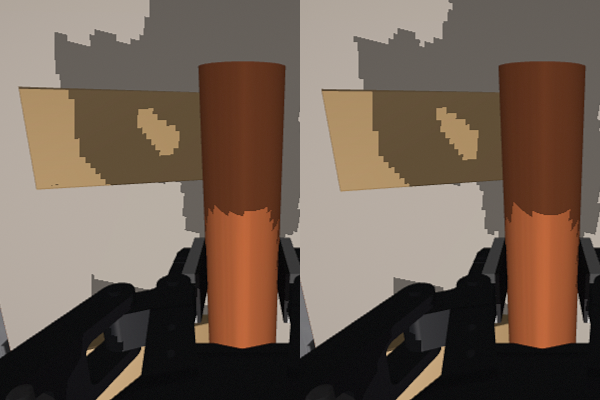

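```bash
python3 -m crank '[{"angular":[0,0,0],"delta_pos":[0,0,0.02],"gripper":0},{"angular":[0,0,0],"delta_pos":[0,0,0],"gripper":0},{"angular":[0,0,0],"delta_pos":[0,-0.02,0],"gripper":0},{"angular":[0,0,0],"delta_pos":[0,0,0],"gripper":0}]'; python3 q.py
```

```text
time: 31.18
tool_pos: [0.565, 0.0304, 0.0902]
tool_rot: [0.055, 0.668, 0.74, 0.058]
contact_force: [0.6, 1.5, 4.2]
gripper_width: 0.388
tile TCP [0.009  0.002  0.0271]
```

Tube rests on the tile and bears on both wedges. Releasing gently.

```bash
python3 -m crank '[{"angular":[0,0,0],"delta_pos":[0,0,0],"gripper":0.41},{"angular":[0,0,0],"delta_pos":[0,0,0],"gripper":0.44},{"angular":[0,0,0],"delta_pos":[0,0,0],"gripper":0.48},{"angular":[0,0,0],"delta_pos":[0,0,0],"gripper":0.55},{"angular":[0,0,0],"delta_pos":[0,0,0],"gripper":0.65},{"angular":[0,0,0],"delta_pos":[0,0,0],"gripper":0.75},{"angular":[0,0,0],"delta_pos":[0,0,0],"gripper":0.75}]'; python3 q.py; python3 - <<'E'
from h import *
im=grab_frame("wrist");cv2.imwrite("pics/w15.png",im[:,:,::-1])
E
```

```text
time: 32.05
tool_pos: [0.5644, 0.0304, 0.0895]
tool_rot: [0.054, 0.668, 0.74, 0.057]
contact_force: [-0.8, 0.0, 0.2]
gripper_width: 0.75
tile TCP [0.0082 0.0021 0.0266]
```

View pics/w15.png

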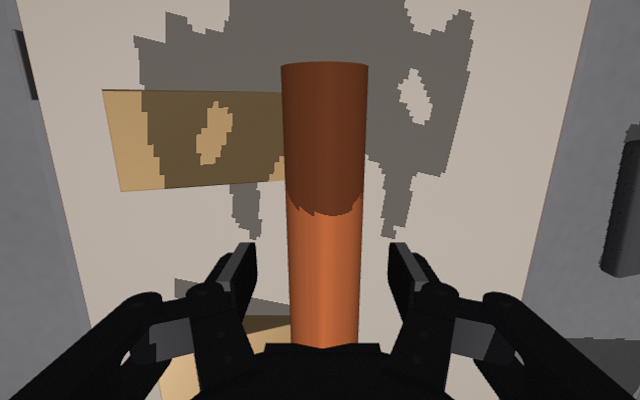

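Fingers are clear on both sides (pads at columns 255 and 390, tube 285–367) and the tube stayed. Withdrawing along the tile normal.

```bash
python3 -m crank '[{"angular":[0,0,0],"delta_pos":[0,0,-0.3],"gripper":0.75},{"angular":[0,0,0],"delta_pos":[0,0,-0.7],"gripper":0.75},{"angular":[0,0,0],"delta_pos":[0,0,-1],"gripper":0.75},{"angular":[0,0,0],"delta_pos":[0,0,-1],"gripper":0.75},{"angular":[0,0,0],"delta_pos":[0,0,-1],"gripper":0.75},{"angular":[0,0,0],"delta_pos":[0,0,-0.5],"gripper":0.75},{"angular":[0,0,0],"delta_pos":[0,0,0],"gripper":0.75}]';python3 - <<'E'
from h import *
s=state();c=cam("wrist",s);im=grab_frame("wrist");cv2.imwrite("pics/w16.png",im[:,:,::-1])
Rt=R.from_euler('z',TY)*R.from_euler('y',-9,degrees=True)
fn=lambda x,y,a:Rt.apply(wedge(x,y,a))+TX
ft=lambda x,y,a:Rt.apply(tubev(x,y,a))+TX
for d in silhouettes("wrist","tube"): print("tube",d["conf"],fit(ft,[(c,d["mask"])],[.01,0,1.59],2))
for d in silhouettes("wrist","wedge_a"):
  for y in(.06,-.06):
    f=fit(fn,[(c,d["mask"])],[-.04,y,0],2)
    if f[1]>.3: print(d["conf"],d["bbox"],f)
im=grab_frame("scene"); cv2.imwrite("pics/s16.png",cv2.resize(im[110:290,240:420],None,fx=3,fy=3)[:,:,::-1])
E
```

```text
time: 32.98
tool_pos: [0.5438, 0.0286, 0.2243]
tool_rot: [0.055, 0.668, 0.74, 0.058]
contact_force: [-0.1, 0.0, 0.0]
gripper_width: 0.752
tube 0.7 (array([1.04497916e-02, 2.59855094e-04, 1.59350655e+00]), np.float64(0.9812796431824606))
0.96 [219.2, 95.6, 301.3, 149.5] (array([-0.04070401,  0.05991424,  0.0070266 ]), np.float64(0.9072473787302685))
0.76 [231.0, 226.2, 300.6, 273.1] (array([-0.0365642 , -0.06056627,  0.00735654]), np.float64(0.6820956978560273))
```

View pics/w16.png

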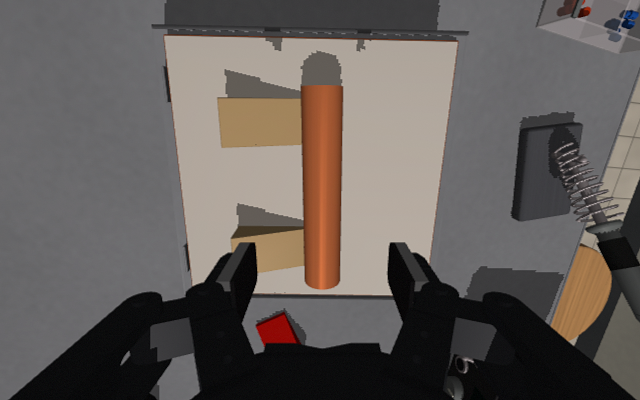

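View pics/s16.png

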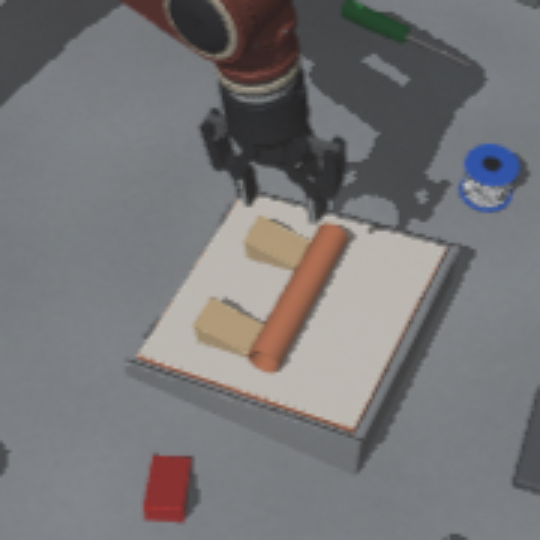

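```bash
python3 - <<'E'
from h import *
s=state();c=cam("wrist",s);im=grab_frame("wrist")
Rt=R.from_euler('z',TY)*R.from_euler('y',-9,degrees=True)
tb=[d["mask"] for d in silhouettes("wrist","tube")][0]
tm,_=fit(lambda x,y,a:Rt.apply(tubev(x,y,a))+TX,[(c,tb)],[.01,0,1.59],2); print("tube",tm)
def poly(P):
    m=np.zeros((800,1280),np.uint8);cv2.fillConvexPoly(m,np.round(hull(c,P)*2).astype(np.int32),1);return m
tp=poly(Rt.apply(tubev(*tm))+TX)|cv2.resize(tb.astype(np.uint8),None,fx=2,fy=2)
for d in silhouettes("wrist","wedge_a"):
    y0=.06 if d["bbox"][3]<180 else -.06
    mm=cv2.resize(d["mask"].astype(np.uint8),None,fx=2,fy=2)*(1-tp)
    vis=1 if y0>0 else 0
    hide=tp.copy()
    if y0<0: hide[:, :2*262]=1   # gripper side ignored
    mm=mm*(1-hide)
    f=lambda p:-(((a:=poly(Rt.apply(wedge(*p))+TX)*(1-hide))&mm).sum()/max(1,(a|mm).sum()))
    x0=[-.038,y0,0]
    r=minimize(f,x0,method='Nelder-Mead',options=dict(initial_simplex=[x0]+[np.add(x0,v) for v in([.008,0,0],[0,.008,0],[0,0,.1])]))
    e=R.from_euler('z',-r.x[2]).apply([tm[0]+ (.06*np.cos(tm[2])*np.sign(y0))-r.x[0], tm[1]+.06*np.sin(tm[2])*np.sign(y0)-r.x[1],0])
    print(d["conf"],r.x,-r.fun,"tube pt in wedge frame",e)
for n in("flux_tin","tip_cleaner","solder_reel","screwdriver"): pass
cv2.imwrite("pics/top2.png",grab_frame("top")[:,:,::-1])
E
```

```text
tube [1.04448528e-02 3.52954529e-04 1.59347530e+00]
0.98 [-0.038 -0.06   0.   ] 0.0 tube pt in wedge frame [0.04980547 0.00036838 0.        ]
0.76 [-0.04234414 -0.06128559 -0.00516195] 0.9792487522983977 tube pt in wedge frame [0.05414036 0.00193347 0.        ]
0.65 [-0.03891006  0.06057673  0.00981435] 0.9789574941381591 tube pt in wedge frame [ 0.04798963 -0.00071022  0.        ]
```

View pics/top2.png

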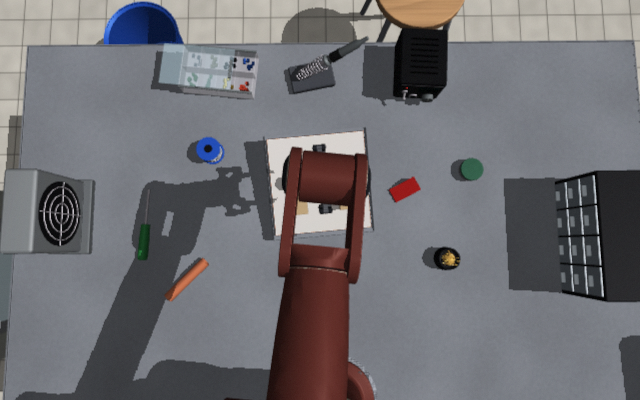

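```bash
python3 -m crank '[{"angular":[0,0,0],"delta_pos":[-0.9,-0.4,0],"gripper":0.75},{"angular":[0,0,0],"delta_pos":[-0.9,-0.4,0],"gripper":0.75},{"angular":[0,0,0],"delta_pos":[-0.9,-0.4,0],"gripper":0.75},{"angular":[0,0,0],"delta_pos":[0,0,0],"gripper":0.75},{"angular":[0,0,0],"delta_pos":[0,0,0],"gripper":0.75}]'; cat > chk.py <<'E'
from h import *
s=state();c=cam("wrist",s);im=grab_frame("wrist")
Rt=R.from_euler('z',TY)*R.from_euler('y',-9,degrees=True)
tb=[d["mask"] for d in silhouettes("wrist","tube")][0]
tm,q=fit(lambda x,y,a:Rt.apply(tubev(x,y,a))+TX,[(c,tb)],[.01,0,1.59],2); print("tube",tm,q)
def poly(P):
    m=np.zeros((800,1280),np.uint8);cv2.fillConvexPoly(m,np.round(hull(c,P)*2).astype(np.int32),1);return m
tp=poly(Rt.apply(tubev(*tm))+TX)|cv2.resize(tb.astype(np.uint8),None,fx=2,fy=2)
for d in silhouettes("wrist","wedge_a"):
  for y0 in(.06,-.06):
    mm=cv2.resize(d["mask"].astype(np.uint8),None,fx=2,fy=2)*(1-tp)
    f=lambda p:-(((a:=poly(Rt.apply(wedge(*p))+TX)*(1-tp))&mm).sum()/max(1,(a|mm).sum()))
    x0=[-.038,y0,0]
    r=minimize(f,x0,method='Nelder-Mead',options=dict(initial_simplex=[x0]+[np.add(x0,v) for v in([.008,0,0],[0,.008,0],[0,0,.1])]))
    if -r.fun<.4: continue
    e=R.from_euler('z',-r.x[2]).apply([tm[0]+ (.06*np.cos(tm[2])*np.sign(y0))-r.x[0], tm[1]+.06*np.sin(tm[2])*np.sign(y0)-r.x[1],0])
    print(d["conf"],r.x,-r.fun,"tube pt in wedge frame",e)
    cv2.polylines(im,[hull(c,Rt.apply(wedge(*r.x))+TX).astype(np.int32)],True,(0,0,255),1)
cv2.imwrite("pics/w17.png",im[:,:,::-1])
E
python3 chk.py
```

```text
time: 34.0
tool_pos: [0.5162, -0.0553, 0.2173]
tool_rot: [0.054, 0.668, 0.74, 0.058]
contact_force: [0.2, -0.5, 0.2]
gripper_width: 0.753
tube [1.06353539e-02 3.12087608e-04 1.59418238e+00] 0.9841446763451946
0.85 [-0.03888499  0.06027129  0.02018631] 0.9962227951316026 tube pt in wedge frame [ 0.04810799 -0.00094686  0.        ]
0.59 [-0.03569531 -0.06100655  0.00637064] 0.9818921668362157 tube pt in wedge frame [0.04774124 0.00103092 0.        ]
```

View pics/w17.png

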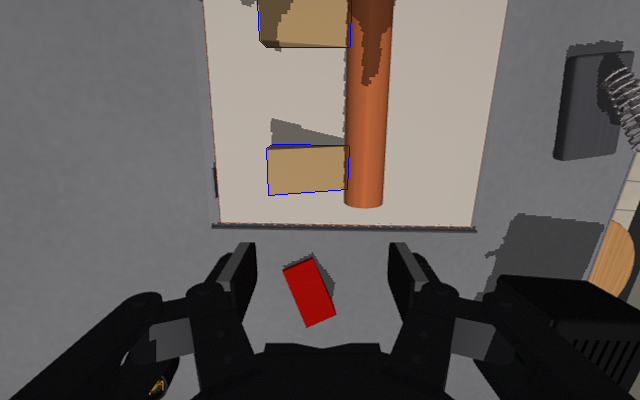

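Both wedges are 48 mm from the tube axis, as they should be when touching it. Handing in.

```bash
python3 -c "
from plant import *
print(state()['time']); job_done()"
```

```text
34.15
the job is handed in; nothing more can be done
```

I set both wedges flat on the tile with their thin edges uphill and let go of them. I then lowered the held tube onto the tile, slid it down against both thin edges and released it. The job was handed in at about 34 s of the 67 s allowed.

**Last wrist-camera fit, in the tile frame:**

| Item | x (mm) | y (mm) | Distance along wedge x from tube point to wedge origin |
|---|---|---|---|
| Tube centre | +10.6 | +0.3 | – |
| Upper-left wedge (y ≈ +60) | −38.9 | +60.3 | 48.1 mm |
| Right wedge (y ≈ −60) | −35.7 | −61.0 | 47.7 mm |

- **Contact:** both distances match the 48 mm expected with the tube touching. The wedges also stayed fixed relative to the tube while it was pushed.
- **Tube:** it is about 1.3 degrees off level across the tile and did not move when I let go.
- **Bystanders:** the later top picture shows the flux tin, tip cleaner, solder reel and screwdriver where they were at the start. I judged this by eye and did not measure it.
- **One check disagreed:** an earlier fit gave 54 mm for the right wedge, but the gripper was partly hiding it. The clear view above replaced that figure.

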